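# Charge the polishing bowl with a scoop of cones

## Robot

A 6-joint arm with a two-finger parallel gripper is mounted at the origin on a cart in front of the work surface, level with it; the furniture and walls round the work are solid. World frame = base frame: x ahead of the robot, y to its left, z up, the work surface at z = 0. Lengths are in m, angles in degrees, forces in N, time in s.
With the tool pointing down it reaches from about 0.25 to 0.775 m from the base axis. Payload 4 kg.
Tool frame: the origin (TCP) lies at the very end of the fingers, on their centre line; the grasp point (between the pads) lies 19 mm behind it (env.hold_point_z is the distance from the TCP to the grasp point, in m); z points along the fingers, x is the direction in which the jaws open and shut, and the axes are right-handed (so a half turn about z gives the same grasp; the last joint's range is limited). The gripper opens to 85 mm and grips with 20 to 120 N. Pads are 22 mm wide; open, the fingers measure 114 mm over their backs; the gripper's body (76 mm by 85 mm) begins 54 mm behind the grasp point. The pads swing forward as they close: fully open they stand 13 mm farther back than shut.
Start: joints at [-69.047, 4.996, 78.535, -0, 96.463, -5.907], TCP at [0.248, -0.491, 0.231] pointing down, gripper open.
Joint ranges: [-177.83, 177.83], [-43.37, 116.18], [15.69, 146.23], [-61.86, 241.86], [9.47, 152.12], [-147.06, 147.06]. Speed limits (degrees/s): [159.86, 159.86, 180, 180, 180, 180].

## Interface

Orientations are given as [roll, pitch, yaw] about the fixed x, y, z axes, in that order (R = Rz(yaw) Ry(pitch) Rx(roll)).
In Python, from station import env, vision gives the robot as it stands. The module is installed in compiled form; this text tells all that it offers.
- The arm moves only by the tool drive_tool, never from a script. Its argument "rows" is a list of rows, each an object of numbers: "tx", "ty", "tz": the shift along the tool's x, y, z in m; "rx", "ry", "rz": the turn, a rotation vector about the tool's x, y, z in degrees. A call has 1 to 20 rows; each row is the pose to reach, as a shift and turn from the pose commanded when the call began, along the tool's axes at that moment; what a row does not reach only later rows make up. A row lasts 1/8 s, in which the tool goes at most 62.5 mm and 10.7 degrees, less where a joint would pass 70% of its speed; a pose out of reach is approached as far as the arm can. A call with a gripper value outside its range is refused whole. "claw" is the closure, from 0 (fully open) to 1 (shut), set as the call begins (left out, the last holds). The fingers move at their own pace and stop on an object; the grip force is fixed at half the most. Time passes only in rows, so rows that repeat a pose let the fingers close. It gives the time, the measured TCP pose, the force and the opening at its end, in the units of the state.
- env.sense(): the state, without advancing time (a new reading comes with each control period).
- vision.read_camera(name): name is "scene" or "top" or "wrist"; returns the picture (384x512x3 uint8, red, green, blue); there is no depth.
- vision.get_calibration(name): a dict with "intrinsics" (3x3 intrinsics, pixels), "k1" (the pictures are not rectified: a ray, as slopes to the right and down, at radius r is drawn at 1 + k1 r^2 times it, then the intrinsics apply), "R" (3x3) and "t" (3): a world point X has camera coordinates R X + t; the wrist camera has in their place "hand_eye" (4x4, takes a point from camera to tool coordinates, whose origin is the TCP and whose axes are the tool frame's). Camera axes: x right, y down, z forward; pixel columns grow to the right and rows downward; lengths in m; the calibration is good to about 2 mm. A picture is of the moment at which its call begins: read the wrist's pose just before it. get_calibration takes no time and is no camera call.
- env.finish_job(): hands the job in, once; it reports no verdict.
Trained networks look in the newest picture that a camera, given by its name, has taken for a name from the list of things; names that differ only in an ending like _2 or _b are one class to them, and where a whole thing is asked for, a point or a joint stands for the part that bears it (a point fixed in the world has none). Each returns a list of dicts, best first, with "score" (0 to 1); they miss things now and then, are a little off and sometimes report something else, mostly with a low value. They report only what shows in the picture. A call takes as long as a camera call.
- vision.search_frame(camera, thing): "position" ([x, y, z] in m, in the coordinates of the camera as it stood for that picture, good to about 4 mm: the middle of the surface that is visible of it).
- vision.masks_of(camera, thing): "mask" (384x512 bool, what is visible of it).
The state is a dict: "t": time; "joints": joint angles; "qvel": joint speeds; "joint_torque": joint torques, N m; "tcp_pos": TCP position; "eef_rot": TCP orientation; "ft_force": force on the tool from outside, world axes, zero at the start; "wrist_torque": the same for the moment, N m; "opening": finger opening in m.
Only numpy, scipy, OpenCV 4.12 (cv2) and the standard library are available. Lean on these libraries where they do the work, as an engineer would, in place of code of your own. Each camera call takes 0.05 s, during which the arm holds its last target. There are 200 camera calls.

## Task

Load the polishing bowl for the watch case lying in it: with the hand scoop, scoop green polishing cones out of the steel pan and tip at least five of the six in over the case, keeping your fingers off the cones and leaving any left over in the pan, none on the bench. Then lay the scoop down flat on the bench and swing the bowl's lid fully shut, leaving everything else where it is.

Things in the scene. Friction and masses are not known exactly. Their poses are not given: they have to be found in the camera images.
- scoop_grip (a point): steel hand scoop with black handle, loose, about 0.16 kg. Point: centre of the handle, to grip there. Axes: x towards the nose (open front lip), y left, z up when it lies flat, underside then 76.5 mm below the point. Handle: bar 18 mm wide (y), 22 mm thick, 90 mm long, rising backwards at 0.55 rad
- scoop_lip (a point): middle of the scoop's front lip, underside: 130 mm ahead (x) of scoop_grip and 76.5 mm below it, in the scoop's axes
- scoop: the same scoop, same axes; origin on the underside in the middle of the blade, 45 mm behind the lip; z = 0 when flat on the bench. Blade: flat floor 90 mm long, 116 mm wide, 2 mm thick, feathered at the lip; back wall 44 mm high, side walls 44 mm high at the back falling to nothing at the lip. Polished: cones slide off at about 20 degrees
- pan: shallow steel pan, fixed, 140 mm (its x) by 220 mm (its y), 34 mm high, walls 3 mm, floor top at 3 mm; the rim bead stands out 5 mm. Origin: centre of the underside. Inside 134 x 214 mm: the scoop held along its y leaves 9 mm each side, less than a cone. At the start all cones are in its +y half, the -y half is empty
- bowl_mouth (a point): tumbler: round blue polishing bowl on a grey base, fixed. Point: centre of its mouth, 119 mm above the bench. Mouth 152 mm across inside, 160 mm outside; 80 mm deep. Its x axis points from the centre to the lid hinge at the back, away from the robot
- lid (a joint): angle of the tumbler's round clear lid with black rim, rad: 0 shut on the rim, 1.57 upright, 1.95 fully back. Open at the start. The hinge is stiff by friction (0.22 N m): the lid stays where it is left, 1 to 4 N at its free edge move it
- lid_hinge (a point): middle of the lid's hinge axis (along y), 90 mm behind the mouth's centre, 120 mm above the bench. Axes turn with the lid; when shut x points from mouth to hinge and z up. Lid: disc 166 mm across, 5 mm thick (z 0 to 5 mm, rim bead to 7 mm), from 7 to 173 mm from the axis towards -x
- lid_tab (a point): middle of the black tab on the lid's free edge, 180 mm from the hinge axis; 44 mm wide, 24 mm long, 7 mm thick; axes as lid_hinge
- watch_case: bare steel watch case, 46 x 42 x 9 mm, lying loose on the bowl's floor; origin at its underside. It stays in the bowl
- handpiece_tip (a point): low front tip of a fixed pen-shaped handpiece that hangs on a bent black arm behind the pan, 0.21 to 0.37 m above the bench; from this tip it runs 130 mm away from the robot, 90 mm to the right and up. A lamp head also hangs over this part: underside 0.64 m above the bench, from 35 mm nearer the robot than this tip to 95 mm beyond it, and 0.5 m to its right. Keep clear of both
- cone1: green polishing cone 1 of six alike: smooth rounded plastic cone, 30 mm across its base, 30 mm high, about 16 g, loose; origin on its axis 12.5 mm above the base; its z axis points to the tip. Some stand, some lie on their sides
- cone2: green polishing cone 2, as cone 1
- cone3: green polishing cone 3, as cone 1
- cone4: green polishing cone 4, as cone 1
- cone5: green polishing cone 5, as cone 1
- cone6: green polishing cone 6, as cone 1
- oil_stand: black stand with four coloured oil cups, 34 x 94 x 20 mm, loose, a bystander; origin at its underside
- tool_tray: narrow folded steel tray, 40 x 150 x 12 mm, loose, a bystander; origin at its underside
- clear_tray: small clear tray, 44 x 66 x 16 mm, loose, a bystander; origin at its underside

How it is judged (in metres and radians):
On the way, in this order (a step that is already met when the one before it is completed fails the run):
1. at least three cones lie in the scoop, lifted clear of the pan (height (world z) of scoop above 0.04 m and (distance between each of cone1, cone2, cone3 and scoop below 0.062 m or distance between each of cone1, cone2, cone4 and scoop below 0.062 m or distance between each of cone1, cone2, cone5 and scoop below 0.062 m or distance between each of cone1, cone2, cone6 and scoop below 0.062 m or distance between each of cone1, cone3, cone4 and scoop below 0.062 m or distance between each of cone1, cone3, cone5 and scoop below 0.062 m or distance between each of cone1, cone3, cone6 and scoop below 0.062 m or distance between each of cone1, cone4, cone5 and scoop below 0.062 m or distance between each of cone1, cone4, cone6 and scoop below 0.062 m or distance between each of cone1, cone5, cone6 and scoop below 0.062 m or distance between each of cone2, cone3, cone4 and scoop below 0.062 m or distance between each of cone2, cone3, cone5 and scoop below 0.062 m or distance between each of cone2, cone3, cone6 and scoop below 0.062 m or distance between each of cone2, cone4, cone5 and scoop below 0.062 m or distance between each of cone2, cone4, cone6 and scoop below 0.062 m or distance between each of cone2, cone5, cone6 and scoop below 0.062 m or distance between each of cone3, cone4, cone5 and scoop below 0.062 m or distance between each of cone3, cone4, cone6 and scoop below 0.062 m or distance between each of cone3, cone5, cone6 and scoop below 0.062 m or distance between each of cone4, cone5, cone6 and scoop below 0.062 m)), for 0.2 s.
2. at least five cones are in the bowl (((horizontal distance between each of cone1, cone2, cone3, cone4, cone5 and bowl_mouth below 0.078 m and height (world z) of each of cone1, cone2, cone3, cone4, cone5 below 0.117 m) or (horizontal distance between each of cone1, cone2, cone3, cone4, cone6 and bowl_mouth below 0.078 m and height (world z) of each of cone1, cone2, cone3, cone4, cone6 below 0.117 m) or (horizontal distance between each of cone1, cone2, cone3, cone5, cone6 and bowl_mouth below 0.078 m and height (world z) of each of cone1, cone2, cone3, cone5, cone6 below 0.117 m) or (horizontal distance between each of cone1, cone2, cone4, cone5, cone6 and bowl_mouth below 0.078 m and height (world z) of each of cone1, cone2, cone4, cone5, cone6 below 0.117 m) or (horizontal distance between each of cone1, cone3, cone4, cone5, cone6 and bowl_mouth below 0.078 m and height (world z) of each of cone1, cone3, cone4, cone5, cone6 below 0.117 m) or (horizontal distance between each of cone2, cone3, cone4, cone5, cone6 and bowl_mouth below 0.078 m and height (world z) of each of cone2, cone3, cone4, cone5, cone6 below 0.117 m))), for 0.2 s.
At the end, for the whole second after the job is handed in: At least five cones are in the bowl below its rim and any others are in the pan; the watch case is in the bowl; the lid is shut (within 0.06 rad); the scoop lies flat, upright and at rest on the bench (underside within 12 mm of it, tilt under 0.12 rad), and nothing moves (((horizontal distance between each of cone1, cone2, cone3, cone4, cone5 and bowl_mouth below 0.078 m and height (world z) of each of cone1, cone2, cone3, cone4, cone5 below 0.117 m) or (horizontal distance between each of cone1, cone2, cone3, cone4, cone6 and bowl_mouth below 0.078 m and height (world z) of each of cone1, cone2, cone3, cone4, cone6 below 0.117 m) or (horizontal distance between each of cone1, cone2, cone3, cone5, cone6 and bowl_mouth below 0.078 m and height (world z) of each of cone1, cone2, cone3, cone5, cone6 below 0.117 m) or (horizontal distance between each of cone1, cone2, cone4, cone5, cone6 and bowl_mouth below 0.078 m and height (world z) of each of cone1, cone2, cone4, cone5, cone6 below 0.117 m) or (horizontal distance between each of cone1, cone3, cone4, cone5, cone6 and bowl_mouth below 0.078 m and height (world z) of each of cone1, cone3, cone4, cone5, cone6 below 0.117 m) or (horizontal distance between each of cone2, cone3, cone4, cone5, cone6 and bowl_mouth below 0.078 m and height (world z) of each of cone2, cone3, cone4, cone5, cone6 below 0.117 m)) and ((horizontal distance between cone1 and bowl_mouth below 0.078 m and height (world z) of cone1 below 0.117 m) or (x of cone1 in the frame of pan between -0.07 and 0.07 m and y of cone1 in the frame of pan between -0.11 and 0.11 m and z of cone1 in the frame of pan below 0.05 m)) and ((horizontal distance between cone2 and bowl_mouth below 0.078 m and height (world z) of cone2 below 0.117 m) or (x of cone2 in the frame of pan between -0.07 and 0.07 m and y of cone2 in the frame of pan between -0.11 and 0.11 m and z of cone2 in the frame of pan below 0.05 m)) and ((horizontal distance between cone3 and bowl_mouth below 0.078 m and height (world z) of cone3 below 0.117 m) or (x of cone3 in the frame of pan between -0.07 and 0.07 m and y of cone3 in the frame of pan between -0.11 and 0.11 m and z of cone3 in the frame of pan below 0.05 m)) and ((horizontal distance between cone4 and bowl_mouth below 0.078 m and height (world z) of cone4 below 0.117 m) or (x of cone4 in the frame of pan between -0.07 and 0.07 m and y of cone4 in the frame of pan between -0.11 and 0.11 m and z of cone4 in the frame of pan below 0.05 m)) and ((horizontal distance between cone5 and bowl_mouth below 0.078 m and height (world z) of cone5 below 0.117 m) or (x of cone5 in the frame of pan between -0.07 and 0.07 m and y of cone5 in the frame of pan between -0.11 and 0.11 m and z of cone5 in the frame of pan below 0.05 m)) and ((horizontal distance between cone6 and bowl_mouth below 0.078 m and height (world z) of cone6 below 0.117 m) or (x of cone6 in the frame of pan between -0.07 and 0.07 m and y of cone6 in the frame of pan between -0.11 and 0.11 m and z of cone6 in the frame of pan below 0.05 m)) and value of joint lid below 0.06 rad and horizontal distance between watch_case and bowl_mouth below 0.078 m and height (world z) of scoop between -0.005 and 0.012 m and angle between scoop's own z axis and vertical below 0.12 rad and linear speed of scoop below 0.02 m/s and linear speed of each of cone1, cone2, cone3, cone4, cone5, cone6 below 0.03 m/s); the robot touches nothing.
It fails at once if the fingers touch a cone (contact force between the fingers and cone1 above 0.5 N or contact force between the fingers and cone2 above 0.5 N or contact force between the fingers and cone3 above 0.5 N or contact force between the fingers and cone4 above 0.5 N or contact force between the fingers and cone5 above 0.5 N or contact force between the fingers and cone6 above 0.5 N).
It fails at once if a bystander (oil stand, steel tray, clear tray) is moved by more than 30 mm (distance of any of oil_stand, tool_tray, clear_tray from where it was at the start of the episode above 0.03 m).
It also fails if it takes over 72 s, if anything falls off the work surface, if the arm or the gripper's body presses on something with over 40 N, if the wrist force passes 120 N, or if a joint passes its speed limit or range.

## Working session

There is one attempt and no reset: what is moved stays moved. The work goes in short steps, Python scripts to look and compute and a tool call to move; the robot and the scene stay as the last step left them, time stands still between calls to the robot, and variables do not carry over. Pictures are saved under pics/ and viewed, about 8 in all and at most 12, crops included, and the job is handed in when it is done.

Besides the shell and the picture viewer there is one more tool, called by a JSON object that holds its "op" and its "data", one argument or row to a line. drive_tool: Moves the arm, as the interface text tells. Its arguments: {"type":"object","properties":{"rows":{"type":"array","items":{"type":"object","properties":{"tx":{"type":"number"},"ty":{"type":"number"},"tz":{"type":"number"},"rx":{"type":"number"},"ry":{"type":"number"},"rz":{"type":"number"}}}},"claw":{"type":"number"}},"required":["rows"]}

```bash
mkdir -p pics; cat > h.py <<'E'
import numpy as np, cv2
from scipy.spatial.transform import Rotation as Ro
from station import env, vision
def pose():
    s=env.sense(); return Ro.from_euler('xyz',s['eef_rot'],degrees=True).as_matrix(), np.array(s['tcp_pos'])
def cam(name):
    c=vision.get_calibration(name)
    if 'R' in c: return np.array(c['R']),np.array(c['t']),c
    R,p=pose(); H=np.array(c['hand_eye']); Rw=R@H[:3,:3]; tw=R@H[:3,3]+p
    return Rw.T,-Rw.T@tw,c
def px2w(name,uv,z):
    R,t,c=cam(name); K=np.array(c['intrinsics']); d=np.linalg.inv(K)@[uv[0],uv[1],1]; d=d[:2]
    s=d.copy()
    for _ in range(20): s=d/(1+c['k1']*(s@s))
    r=R.T@np.array([s[0],s[1],1]); o=-R.T@t; return o+r*(z-o[2])/r[2]
def w2px(name,X):
    R,t,c=cam(name); q=R@np.array(X)+t; s=q[:2]/q[2]; s=s*(1+c['k1']*(s@s)); return (np.array(c['intrinsics'])@[s[0],s[1],1])[:2]
def find(name,thing,n=1):
    R,t,c=cam(name); return [(round(d['score'],2),np.round(R.T@(np.array(d['position'])-t),3)) for d in vision.search_frame(name,thing)[:n]]
def tool(Rt,pt):
    "target -> tx..rz from present"
    R,p=pose(); return np.round(R.T@(np.array(pt)-p),4), np.round(Ro.from_matrix(R.T@Rt).as_rotvec(degrees=True),2)
def save(name,fn,crop=None,f=1.5):
    im=vision.read_camera(name)[:,:,::-1]
    if crop: im=im[crop[1]:crop[3],crop[0]:crop[2]]
    cv2.imwrite('pics/'+fn,cv2.resize(im,None,fx=f,fy=f,interpolation=cv2.INTER_CUBIC))
E
cat > a.py <<'E'
from h import *
a=vision.read_camera('scene');b=vision.read_camera('top')
im=np.vstack([a,b])[:,:,::-1]; cv2.imwrite('pics/s.png',cv2.resize(a[:,:,::-1],None,fx=1.5,fy=1.5));cv2.imwrite('pics/t.png',cv2.resize(b[:,:,::-1],None,fx=1.5,fy=1.5))
for n in ['scene','top']:
  for th,k in [('scoop',1),('scoop_grip',1),('pan',1),('bowl_mouth',1),('lid',1),('lid_tab',1),('watch_case',1),('handpiece_tip',1),('cone1',6),('oil_stand',1),('tool_tray',1),('clear_tray',1)]:
    print(n,th,find(n,th,k))
print(env.sense(), env.hold_point_z)
E
python3 a.py
```

```text
scene scoop [(0.8, array([ 0.541, -0.488,  0.02 ]))]
scene scoop_grip [(0.84, array([ 0.536, -0.481,  0.021]))]
scene pan [(0.63, array([ 0.476, -0.21 ,  0.007]))]
scene bowl_mouth [(0.8, array([0.545, 0.058, 0.109]))]
scene lid [(0.76, array([0.58 , 0.069, 0.208]))]
scene lid_tab [(0.75, array([0.578, 0.075, 0.207]))]
scene watch_case []Traceback (most recent call last):
  File "a.py", line 6, in <module>
    print(n,th,find(n,th,k))
               ~~~~^^^^^^^^
  File "h.py", line 19, in find
    R,t,c=cam(name); return [(round(d['score'],2),np.round(R.T@(np.array(d['position'])-t),3)) for d in vision.search_frame(name,thing)[:n]]
                                                                                                        ~~~~~~~~~~~~~~~~~~~^^^^^^^^^^^^
ValueError: it knows: bowl_mouth, clear_tray, cone, lid, lid_hinge, lid_tab, oil_stand, pan, scoop, scoop_grip, scoop_lip, tool_tray, watch_case
```

```bash
sed -i "s/('handpiece_tip',1),('cone1',6)/('cone',7)/" a.py; python3 a.py
```

```text
scene scoop [(0.9, array([ 0.54 , -0.488,  0.021]))]
scene scoop_grip [(0.95, array([ 0.539, -0.482,  0.023]))]
scene pan [(0.76, array([ 0.474, -0.208,  0.007]))]
scene bowl_mouth [(0.85, array([0.545, 0.056, 0.108]))]
scene lid [(0.66, array([0.578, 0.068, 0.209]))]
scene lid_tab [(0.88, array([0.579, 0.077, 0.205]))]
scene watch_case []
scene cone [(0.52, array([ 0.457, -0.125,  0.017])), (0.51, array([ 0.502, -0.177,  0.016])), (0.3, array([ 0.541, -0.486,  0.022]))]
scene oil_stand [(0.6, array([0.443, 0.289, 0.007]))]
scene tool_tray [(0.74, array([ 0.538, -0.485,  0.019]))]
scene clear_tray []
top scoop [(0.78, array([ 0.572, -0.47 ,  0.003]))]
top scoop_grip [(0.79, array([ 0.573, -0.473,  0.003]))]
top pan [(0.75, array([ 0.475, -0.215,  0.005]))]
top bowl_mouth [(0.68, array([ 0.576, -0.471,  0.002]))]
top lid [(0.8, array([0.579, 0.079, 0.236]))]
top lid_tab [(0.67, array([0.578, 0.073, 0.233]))]
top watch_case [(0.39, array([0.493, 0.072, 0.045]))]
top cone [(0.6, array([ 0.43 , -0.168,  0.021])), (0.55, array([ 0.51 , -0.169,  0.024])), (0.46, array([ 0.467, -0.116,  0.0
[... 179 characters left out ...]
 array([ 0.572, -0.472,  0.002]))]
{'t': 1.65, 'joints': array([-6.90461052e+01,  4.99550953e+00,  7.85366847e+01,  1.70750033e-03,
        9.64641999e+01, -5.90765189e+00]), 'qvel': array([ 0.05669341,  0.0831968 ,  0.02759302,  0.00736465,  0.00543389,
       -0.10903114]), 'joint_torque': array([ 1.33391517e-03, -3.51715386e+01, -3.13450527e+01, -1.29078621e-04,
        2.53547469e-04,  7.27984798e-06]), 'tcp_pos': array([ 0.24851103, -0.49065678,  0.23133534]), 'eef_rot': array([-1.79998684e+02, -3.76126558e-03, -6.31382610e+01]), 'ft_force': array([-0.31948685, -0.02960745, -0.3868118 ]), 'wrist_torque': array([0.05189566, 0.06453877, 0.02702516]), 'opening': 0.08534848058632183} 0.0187
```

View pics/s.png

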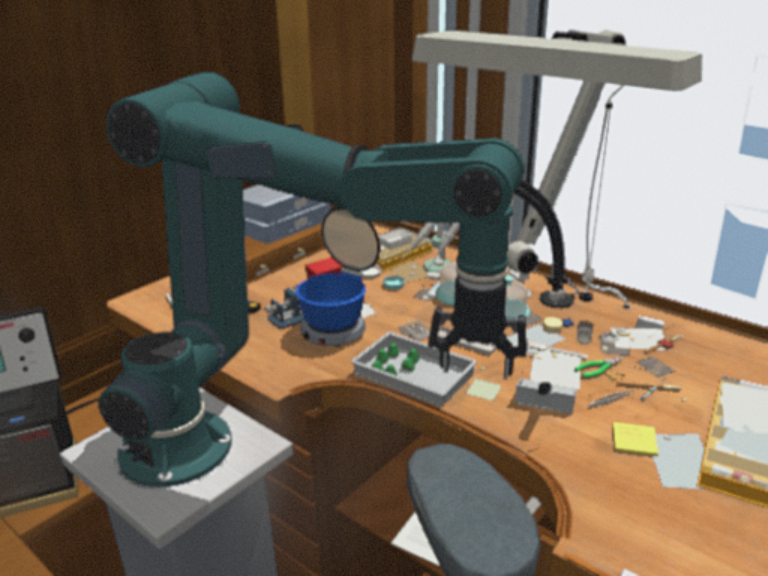

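View pics/t.png

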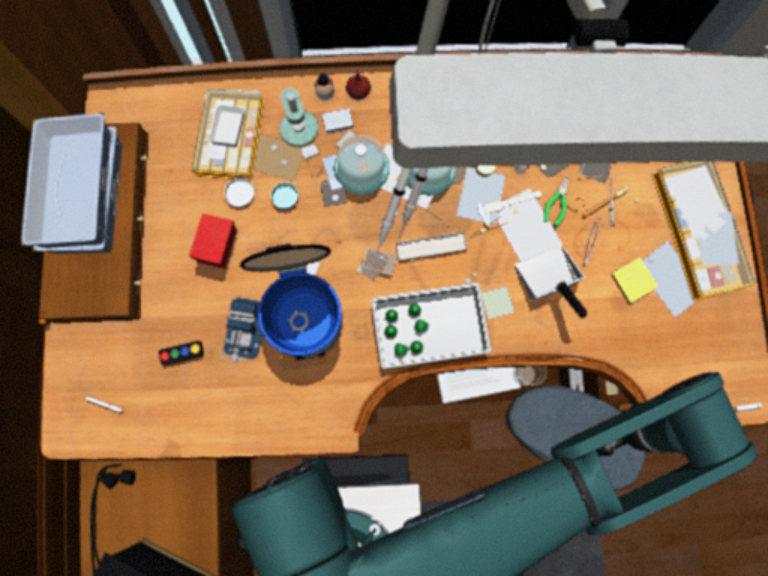

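The scene view shows the pan with cones at about (410,368) and the bowl at (335,305), with the lid upright behind it. In the top view (left is +y, up is +x) the pan is centred at (431,325) with the cones in its left half. The scoop blade is at (548,270) with its handle at (572,300), and the bowl is at (300,314).

```bash
cat > b.py <<'E'
from h import *
np.set_printoptions(precision=3,suppress=True)
im=vision.read_camera('top')
print(np.array(vision.get_calibration('wrist')['hand_eye']))
for th,z in [('pan',.034),('scoop',.03),('bowl_mouth',.119),('lid',.2),('watch_case',.05),('oil_stand',.02),('tool_tray',.01),('clear_tray',.016)]:
  for d in vision.masks_of('top',th)[:2]:
    m=d['mask'].astype(np.uint8); c=max(cv2.findContours(m,0,2)[0],key=cv2.contourArea)
    r=cv2.minAreaRect(c); b=cv2.boxPoints(r)
    print(th,round(d['score'],2),m.sum(),np.round(r[0]), [px2w('top',p,z)[:2] for p in b])
for d in vision.masks_of('top','cone')[:8]:
    ys,xs=np.nonzero(d['mask']); print('cone',d['score'],len(xs),px2w('top',(xs.mean(),ys.mean()),.017)[:2])
# pan grip colour segm. green cones
hsv=cv2.cvtColor(im,cv2.COLOR_RGB2HSV); g=((hsv[...,0]>45)&(hsv[...,0]<85)&(hsv[...,1]>120)).astype(np.uint8)
g[:, :240]=0; g[:,335:]=0; g[:190]=0; g[250:]=0
n,l,s,c=cv2.connectedComponentsWithStats(g)
for i in range(1,n):
  if s[i,4]>15: print('green',s[i,4],c[i]*1.5,px2w('top',c[i],.017)[:2])
cv2.imwrite('pics/c.png',cv2.resize(im[150:260,230:410,::-1],None,fx=4.4,fy=4.4,interpolation=cv2.INTER_CUBIC))
E
python3 b.py
```

```text
[[ 1.    -0.001 -0.001 -0.   ]
 [ 0.001  0.949  0.316 -0.081]
 [ 0.    -0.316  0.949 -0.142]
 [ 0.     0.     0.     1.   ]]
pan 0.87 3238 [287. 217.] [array([ 0.537, -0.077]), array([ 0.561, -0.309]), array([ 0.406, -0.319]), array([ 0.384, -0.093])]
scoop 0.81 1251 [371. 191.] [array([ 0.596, -0.386]), array([ 0.644, -0.511]), array([ 0.487, -0.56 ]), array([ 0.443, -0.436])]
bowl_mouth 0.76 3495 [195. 201.] [array([0.623, 0.184]), array([0.649, 0.003]), array([ 0.415, -0.031]), array([0.39 , 0.143])]
lid 0.65 807 [190. 171.] [array([0.603, 0.166]), array([ 0.62 , -0.004]), array([ 0.572, -0.009]), array([0.555, 0.159])]
oil_stand 0.65 317 [120. 235.] [array([0.446, 0.378]), array([0.467, 0.288]), array([0.432, 0.278]), array([0.411, 0.368])]
tool_tray 0.74 580 [287. 164.] [array([ 0.66 , -0.135]), array([ 0.682, -0.285]), array([ 0.636, -0.289]), array([ 0.614, -0.14 ])]
clear_tray 0.66 127 [258. 176.] [array([ 0.635, -0.101]), array([ 0.633, -0.136]), array([ 0.587, -0.134]), array([ 0.589, -0.098])]
cone 0.58 58 [ 0.499 -0.118]
cone 0.46 62 [ 0.508 -0.169]
cone 0.43 62 [ 0.43  -0.168]
cone 0.4 62 [ 0.476 -0.181]
green 38 [413.882 309.395] [ 0.51  -0.167]
green 38 [390.75 315.  ] [ 0.5   -0.118]
green 40 [420.338 325.312] [ 0.475 -0.179]
green 40 [390.    331.013] [ 0.466 -0.115]
green 39 [416.115 346.538] [ 0.431 -0.168]
green 41 [400.317 349.39 ] [ 0.426 -0.134]
```

View pics/c.png

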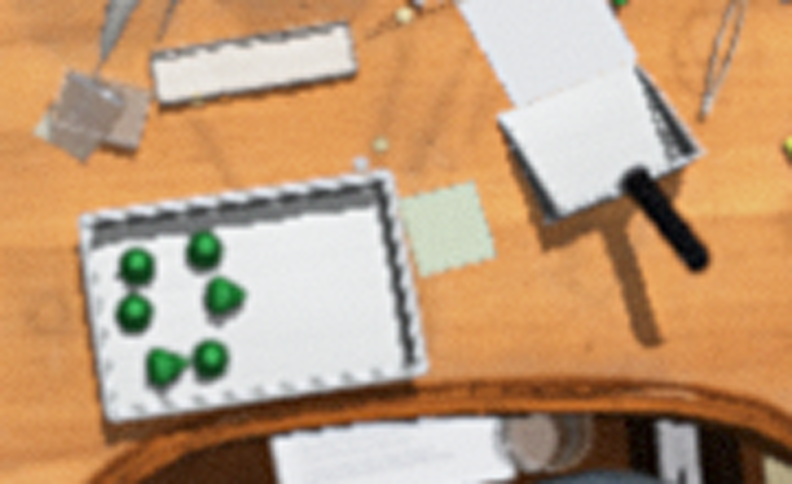

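The crop shows the pan rim corners at (80,215), (385,172), (427,370) and (108,424). The scoop's lip corners are at (500,117) and (635,65), its back-top corners at (550,222) and (703,155), and its handle runs from (635,180) to (697,262).

```bash
cat > c.py <<'E'
from h import *
np.set_printoptions(precision=4,suppress=True)
q=lambda x,y,z: px2w('top',(230+x/4.4,150+y/4.4),z)[:2]
P=[q(*p,.034) for p in [(80,215),(385,172),(427,370),(108,424)]]
print('pan',P,np.mean(P,0)); 
for a,b in [(1,0),(2,3)]: d=P[b]-P[a]; print('pan y dir yaw',np.degrees(np.arctan2(-d[0],d[1])),np.linalg.norm(d))
for a,b in [(3,0),(2,1)]: d=P[b]-P[a]; print('pan x dir yaw',np.degrees(np.arctan2(d[1],d[0])),np.linalg.norm(d))
L=[q(500,117,.001),q(635,65,.001)];B=[q(550,222,.045),q(703,155,.045)]
for e in (L,B): d=e[0]-e[1]; print('scoop y',e,np.mean(e,0),np.degrees(np.arctan2(-d[0],d[1])),np.linalg.norm(d))
H=[q(635,180,.058),q(697,262,.105)]; d=H[0]-H[1]; print('handle',H,np.mean(H,0),np.degrees(np.arctan2(d[1],d[0])))
print(vision.get_calibration('wrist')['intrinsics'])
E
python3 c.py
```

```text
pan [array([ 0.5339, -0.0808]), array([ 0.5555, -0.3009]), array([ 0.4118, -0.3198]), array([ 0.3848, -0.0939])] [ 0.4715 -0.1988]
pan y dir yaw 5.592481199972615 0.22113072130673772
pan y dir yaw 6.834765632028686 0.22755953369140994
pan x dir yaw 4.9946283768878095 0.1497500676769416
pan x dir yaw 7.496037786826886 0.14488832253123737
scoop y [array([ 0.6006, -0.3961]), array([ 0.6365, -0.5032])] [ 0.6185 -0.4497] 18.54409702533389 0.11297818934267241
scoop y [array([ 0.5115, -0.4145]), array([ 0.5554, -0.5321])] [ 0.5334 -0.4733] 20.468680581588004 0.12545167108092914
handle [array([ 0.5366, -0.4756]), array([ 0.4682, -0.4981])] [ 0.5024 -0.4868] 18.216193839442447
[[308.9938   0.     255.0916]
 [  0.     308.9938 188.4895]
 [  0.       0.       1.    ]]
```

```bash
cat >> h.py <<'E'
np.set_printoptions(precision=4,suppress=True)
LEAN=15
def Rtool(yaw,pitch=0,lean=LEAN):
    "tool rotation for scoop heading yaw, pitch nose-down (deg)"
    Rs=Ro.from_euler('zy',[0,0]).as_matrix(); Rs=(Ro.from_euler('z',yaw,degrees=True)*Ro.from_euler('y',pitch,degrees=True)).as_matrix()
    l=np.radians(lean); z=np.array([np.sin(l),0,-np.cos(l)]); x=np.array([0,-1.,0]); y=np.cross(z,x)
    return Rs, Rs@np.c_[x,y,z]
def tgt(grip,yaw,pitch=0,lean=LEAN,back=0):
    Rs,Rt=Rtool(yaw,pitch,lean); return Rt, np.array(grip)+Rt[:,2]*(.0187-back)
E
python3 - <<'E'
from h import *
print(tool(*tgt([.498,-.489,.0765],18.5,back=.14)))
print(px2w('top',(383/1.5,243/1.5),.21),px2w('top',(405/1.5,170/1.5),.37))
E
```

```text
(array([ 0.1067, -0.1923,  0.0377]), array([14.97,  1.09,  8.32]))
[ 0.6017 -0.1048  0.21  ] [ 0.6768 -0.1425  0.37  ]
```

{"op": "drive_tool", "data": {
  "rows": [
    {"tx": 0.053,"ty": -0.096,"tz": 0.019,"rx": 7.5,"ry": 0.5,"rz": 4.2},
    {"tx": 0.107,"ty": -0.192,"tz": 0.038,"rx": 15,"ry": 1.1,"rz": 8.3},
    {"tx": 0.107,"ty": -0.192,"tz": 0.038,"rx": 15,"ry": 1.1,"rz": 8.3},
    {"tx": 0.107,"ty": -0.192,"tz": 0.038,"rx": 15,"ry": 1.1,"rz": 8.3},
    {"tx": 0.107,"ty": -0.192,"tz": 0.038,"rx": 15,"ry": 1.1,"rz": 8.3},
    {"tx": 0.107,"ty": -0.192,"tz": 0.038,"rx": 15,"ry": 1.1,"rz": 8.3}
  ]
}}

```text
t: 2.9
tcp_pos: [0.4677, -0.4995, 0.1933]
eef_rot: [-165.0, 0.0, -71.5]
ft_force: [-0.8, -0.2, 0.5]
opening: 0.0857
```

```bash
cat > d.py <<'E'
from h import *
im=vision.read_camera('wrist'); cv2.imwrite('pics/w1.png',cv2.resize(im[:,:,::-1],None,fx=1.5,fy=1.5))
for th in ['scoop_grip','scoop_lip','scoop']: print(th,find('wrist',th,2))
# predicted px of model
g=np.array([.498,-.489,.0765]); Rs,_=Rtool(18.5)
for n,v in dict(front=[45*.8525,0,-45*.5227],back=[-45*.8525,0,45*.5227],bl=[40,58,-32.5],br=[40,-58,-32.5],ll=[130,58,-76.5],lr=[130,-58,-76.5]).items(): print(n,w2px('wrist',g+Rs@np.array(v)/1000)*1.5)
E
python3 d.py
```

```text
scoop_grip [(0.56, array([ 0.571, -0.477,  0.001]))]
scoop_lip [(0.66, array([ 0.575, -0.471,  0.004]))]
scoop [(0.68, array([ 0.573, -0.477,  0.006]))]
front [382.1009 208.6457]
back [382.351  340.5582]
bl [294.412  207.7068]
br [469.759 207.397]
ll [304.1698  92.3527]
lr [459.5711  92.1098]
```

View pics/w1.png

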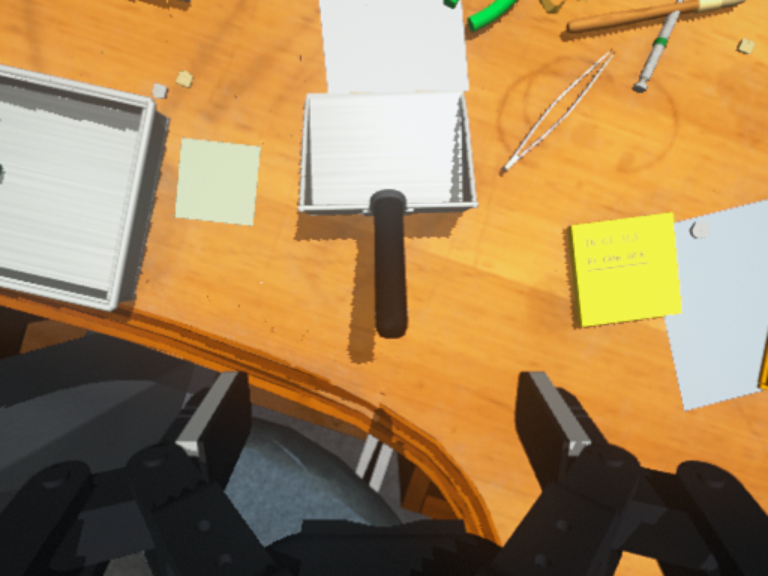

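The wrist view shows the scoop's back corners at (299,209) and (477,206), its lip corners at (307,94) and (464,93), and the handle end at (392,330). The pan's right rim corners are at about (157,100) and (117,309).

```bash
python3 - <<'E'
from h import *
from scipy.optimize import least_squares
obs=dict(bl=((299,209),[40,58,-32.5]),br=((477,206),[40,-58,-32.5]),ll=((307,94),[130,58,-76.5]),lr=((464,93),[130,-58,-76.5]),hb=((392,330),[-38,0,23.5]),hm=((390,265),[0,0,10]))
def f(p):
    Rs,_=Rtool(p[2]); r=[]
    for k,(uv,v) in obs.items():
        e=w2px('wrist',np.array([p[0],p[1],.0765])+Rs@np.array(v)/1000)*1.5-uv
        r+= [e[0]] if k[0]=='h' else list(e)
    return np.array(r)
s=least_squares(f,[.498,-.489,18.5],x_scale=[.01,.01,1]); print(s.x,s.fun)
g=[*s.x[:2],.0765]
print(tool(*tgt(g,s.x[2])))
for p in [(157,100),(117,309)]: print(px2w('wrist',np.array(p)/1.5,.034))
E
```

```text
[ 0.4991 -0.4934 19.2746] [ 1.4764  0.4777 -1.2127  0.7931  0.9129 -0.0501 -0.7139 -1.4129 -0.4747
  0.1146]
(array([ 0.0037, -0.0007,  0.1407]), array([-0.03, -0.29, -0.79]))
[ 0.5576 -0.3085  0.034 ]
[ 0.4126 -0.3232  0.034 ]
```

{"op": "drive_tool", "data": {
  "rows": [
    {"tx": 0.0037,"ty": -0.0007,"tz": 0.05,"rz": -0.8},
    {"tx": 0.0037,"ty": -0.0007,"tz": 0.1,"rz": -0.8},
    {"tx": 0.0037,"ty": -0.0007,"tz": 0.13,"rz": -0.8},
    {"tx": 0.0037,"ty": -0.0007,"tz": 0.1407,"rz": -0.8},
    {"tx": 0.0037,"ty": -0.0007,"tz": 0.1407,"rz": -0.8},
    {"tx": 0.0037,"ty": -0.0007,"tz": 0.1407,"rz": -0.8}
  ]
}}

```text
validation failed for argument at $.ro...
```

{"op": "drive_tool", "data": {
  "rows": [
    {"tx": 0},
    {"tx": 0},
    {"tx": 0},
    {"tx": 0},
    {"tx": 0},
    {"tx": 0},
    {"tx": 0},
    {"tx": 0}
  ],
  "claw": 1
}}

```text
validation failed for argument at $.ro...
```

```bash
python3 - <<'E'
from h import *
R,p=pose(); print(tool(R,p+[0,0,.12])); 
save('wrist','w2.png')
# grip actual from pose
Rt,_=tgt([0,0,0],18.5); print(p-R[:,2]*.0187)
E
```

```text
(array([ 0.0001, -0.0311, -0.1159]), array([0., 0., 0.]))
[ 0.4626 -0.5014  0.2122]
```

{"op": "drive_tool", "data": {
  "rows": [
    {"tx": 0.004,"ty": -0.001,"tz": 0.05,"rx": 0,"ry": 0,"rz": -0.8},
    {"tx": 0.004,"ty": -0.001,"tz": 0.1,"rx": 0,"ry": 0,"rz": -0.8},
    {"tx": 0.004,"ty": -0.001,"tz": 0.13,"rx": 0,"ry": 0,"rz": -0.8},
    {"tx": 0.004,"ty": -0.001,"tz": 0.141,"rx": 0,"ry": 0,"rz": -0.8},
    {"tx": 0.004,"ty": -0.001,"tz": 0.141,"rx": 0,"ry": 0,"rz": -0.8},
    {"tx": 0.004,"ty": -0.001,"tz": 0.141,"rx": 0,"ry": 0,"rz": -0.8}
  ]
}}

```text
t: 3.9
tcp_pos: [0.5054, -0.4927, 0.0601]
eef_rot: [-164.9, -0.4, -70.8]
ft_force: [0.2, 0.6, 0.2]
opening: 0.0854
```

{"op": "drive_tool", "data": {
  "rows": [
    {"tx": 0,"ty": 0,"tz": 0,"rx": 0,"ry": 0,"rz": 0},
    {"tx": 0,"ty": 0,"tz": 0,"rx": 0,"ry": 0,"rz": 0},
    {"tx": 0,"ty": 0,"tz": 0,"rx": 0,"ry": 0,"rz": 0},
    {"tx": 0,"ty": 0,"tz": 0,"rx": 0,"ry": 0,"rz": 0},
    {"tx": 0,"ty": 0,"tz": 0,"rx": 0,"ry": 0,"rz": 0},
    {"tx": 0,"ty": 0,"tz": 0,"rx": 0,"ry": 0,"rz": 0},
    {"tx": 0,"ty": 0,"tz": 0,"rx": 0,"ry": 0,"rz": 0}
  ],
  "claw": 1
}}

```text
t: 4.78
tcp_pos: [0.505, -0.4912, 0.0577]
eef_rot: [-165.0, -0.2, -70.7]
ft_force: [-1.3, 1.8, 2.3]
opening: 0.0172
```

```bash
python3 - <<'E'
from h import *
R,p=pose(); s=env.sense(); print(s['opening'],s['ft_force']); print(p-R[:,2]*.0187)
# go to pan: pre-insert pose above -y half
yaw=6.0; C=np.array([.4725,-.200]); ey=np.array([-np.sin(np.radians(yaw)),np.cos(np.radians(yaw))])
for lipy,z in [(-.014,.10),(-.014,.012)]:
    g=[*(C+ey*(lipy-.130)),z+.0765]; print(g,tool(*tgt(g,90+yaw)))
g=[.48,-.45,.16]; print(tool(*tgt(g,90+yaw)))
print(tool(R,p+[0,0,.1]))
E
```

```text
0.01715312329839336 [-1.2526  1.8216  2.3268]
[ 0.5004 -0.4928  0.0758]
[np.float64(0.48755209871054206), np.float64(-0.3432111529330314), 0.1765] (array([-0.1498, -0.0586, -0.0891]), array([  0.11, -20.05, -74.04]))
[np.float64(0.48755209871054206), np.float64(-0.3432111529330314), 0.0885] (array([-0.1501, -0.0358, -0.0041]), array([  0.11, -20.05, -74.04]))
(array([-0.0516, -0.0133, -0.0838]), array([  0.11, -20.05, -74.04]))
(array([ 0.0004, -0.0259, -0.0966]), array([0., 0., 0.]))
```

{"op": "drive_tool", "data": {
  "rows": [
    {"tx": 0,"ty": -0.013,"tz": -0.048,"rx": 0,"ry": 0,"rz": 0},
    {"tx": 0,"ty": -0.026,"tz": -0.096,"rx": 0,"ry": 0,"rz": 0},
    {"tx": -0.015,"ty": -0.029,"tz": -0.095,"rx": 0,"ry": -2.5,"rz": -9.2},
    {"tx": -0.03,"ty": -0.033,"tz": -0.094,"rx": 0,"ry": -5,"rz": -18.5},
    {"tx": -0.05,"ty": -0.037,"tz": -0.093,"rx": 0,"ry": -7.5,"rz": -27.7},
    {"tx": -0.07,"ty": -0.041,"tz": -0.092,"rx": 0,"ry": -10,"rz": -37},
    {"tx": -0.09,"ty": -0.045,"tz": -0.091,"rx": 0,"ry": -12.5,"rz": -46.2},
    {"tx": -0.11,"ty": -0.05,"tz": -0.09,"rx": 0,"ry": -15,"rz": -55.5},
    {"tx": -0.13,"ty": -0.055,"tz": -0.089,"rx": 0,"ry": -17.5,"rz": -64.7},
    {"tx": -0.15,"ty": -0.059,"tz": -0.089,"rx": 0.1,"ry": -20,"rz": -74},
    {"tx": -0.15,"ty": -0.059,"tz": -0.089,"rx": 0.1,"ry": -20,"rz": -74},
    {"tx": -0.15,"ty": -0.059,"tz": -0.089,"rx": 0.1,"ry": -20,"rz": -74}
  ]
}}

```text
t: 6.28
tcp_pos: [0.4873, -0.3388, 0.1575]
eef_rot: [-165.1, 0.0, 5.8]
ft_force: [1.1, 0.6, -2.4]
opening: 0.0176
```

```bash
python3 - <<'E'
from h import *
R,p=pose(); s=env.sense(); print(s['joints'],s['opening'],s['ft_force'],p-R[:,2]*.0187)
save('wrist','w3.png')
# predicted px of pan inner end corners (rim top .034, inside edges), lip, outer right
yaw=6.0; C=np.array([.4725,-.200]); A=Ro.from_euler('z',yaw,degrees=True).as_matrix()
for v in [(-75,115),(75,115),(75,-115),(-75,-115)]: print('rim',v,w2px('wrist',np.r_[C,0]+A@np.array([*v,34])/1000)*1.5)
g=p-R[:,2]*.0187; Rs,_=Rtool(90+yaw)
for n,v in dict(bl=[40,58,-32.5],br=[40,-58,-32.5],ll=[130,58,-76.5],lr=[130,-58,-76.5]).items(): print(n,w2px('wrist',g+Rs@np.array(v)/1000)*1.5)
E
```

```text
[-45.3915  19.4667  70.9778   9.4538 101.1463 -50.286 ] 0.01757301559646284 [ 1.1337  0.6345 -2.4435] [ 0.4878 -0.3436  0.1756]
rim (-75, 115) [ 253.8784 -107.0879]
rim (75, 115) [ 509.1604 -108.5276]
rim (75, -115) [506.0889 282.3585]
rim (-75, -115) [260.4319 283.4469]
bl [228.6361 273.1596]
br [538.5489 271.7766]
ll [256.201   73.3605]
lr [509.074   72.0767]
```

View pics/w3.png

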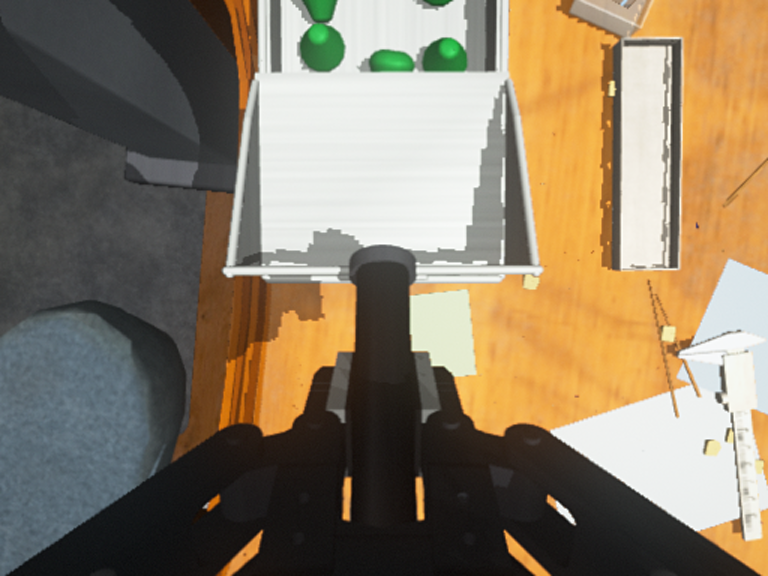

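The scoop is held as modelled: the lip corners are at (257,73) and (509,74), which matches the prediction. The pan's side rims, at u≈257 and 510, also match within about 1 mm. The cones are just ahead of the lip, at (322,48), (391,61) and (445,55).

```bash
cat >> h.py <<'E'
PY=6.0; PC=np.array([.4725,-.200]); EY=np.array([-np.sin(np.radians(PY)),np.cos(np.radians(PY))])
def lip_t(lipy,z,pitch,off=0,yaw=90+PY):
    Rs,_=Rtool(yaw,pitch); ex=np.array([EY[1],-EY[0]])
    return tgt(np.r_[PC+EY*lipy+ex*off,z]-Rs@[.130,0,-.0765],yaw,pitch)
E
python3 - <<'E'
from h import *
for a in [(-.008,.05,0),(-.008,.012,2),(-.008,.004,2),(-.008,.002,2)]: print(a,*tool(*lip_t(*a)))
E
```

```text
(-0.008, 0.05, 0) [-0.      0.0062  0.0493] [ 0.08 -0.04 -0.22]
(-0.008, 0.012, 2) [-0.      0.0129  0.0824] [-1.92 -0.04 -0.22]
(-0.008, 0.004, 2) [-0.      0.0149  0.0901] [-1.92 -0.04 -0.22]
(-0.008, 0.002, 2) [-0.      0.0154  0.092 ] [-1.92 -0.04 -0.22]
```

{"op": "drive_tool", "data": {
  "rows": [
    {"tx": 0,"ty": 0.006,"tz": 0.049,"rx": 0,"ry": 0,"rz": -0.2},
    {"tx": 0,"ty": 0.013,"tz": 0.082,"rx": -2,"ry": 0,"rz": -0.2},
    {"tx": 0,"ty": 0.014,"tz": 0.086,"rx": -2,"ry": 0,"rz": -0.2},
    {"tx": 0,"ty": 0.015,"tz": 0.09,"rx": -2,"ry": 0,"rz": -0.2},
    {"tx": 0,"ty": 0.015,"tz": 0.092,"rx": -2,"ry": 0,"rz": -0.2},
    {"tx": 0,"ty": 0.015,"tz": 0.092,"rx": -2,"ry": 0,"rz": -0.2},
    {"tx": 0,"ty": 0.015,"tz": 0.092,"rx": -2,"ry": 0,"rz": -0.2}
  ]
}}

```text
t: 7.2
tcp_pos: [0.4868, -0.3294, 0.0663]
eef_rot: [-167.1, -0.1, 6.1]
ft_force: [-0.2, 0.1, -2.0]
opening: 0.0172
```

```bash
python3 - <<'E'
from h import *
print(env.sense()['ft_force'], env.sense()['wrist_torque'])
for a in [(-.008,.003,2),(-.008,.002,2),(-.008,.000,2),(.03,.002,2),(.07,.002,2),(.104,.002,2)]: print(a,*tool(*lip_t(*a)))
E
```

```text
[-0.2075  0.0853 -1.9713] [-0.2495 -0.046  -0.0048]
(-0.008, 0.003, 2) [-0.0007  0.0009  0.0003] [ 0.11 -0.09  0.15]
(-0.008, 0.002, 2) [-0.0007  0.0012  0.0013] [ 0.11 -0.09  0.15]
(-0.008, 0.0, 2) [-0.0007  0.0016  0.0032] [ 0.11 -0.09  0.15]
(0.03, 0.002, 2) [-0.0006 -0.0359  0.0097] [ 0.11 -0.09  0.15]
(0.07, 0.002, 2) [-0.0005 -0.0749  0.0187] [ 0.11 -0.09  0.15]
(0.104, 0.002, 2) [-0.0004 -0.108   0.0263] [ 0.11 -0.09  0.15]
```

{"op": "drive_tool", "data": {
  "rows": [
    {"tx": -0.001,"ty": 0.001,"tz": 0.0015,"rx": 0,"ry": 0,"rz": 0},
    {"tx": -0.001,"ty": 0.002,"tz": 0.003,"rx": 0,"ry": 0,"rz": 0},
    {"tx": -0.001,"ty": 0.002,"tz": 0.003,"rx": 0,"ry": 0,"rz": 0}
  ]
}}

```text
t: 7.58
tcp_pos: [0.4859, -0.3308, 0.063]
eef_rot: [-167.1, -0.1, 6.1]
ft_force: [0.7, -1.3, 4.0]
opening: 0.0171
```

```bash
python3 - <<'E'
from h import *
print(env.sense()['ft_force'], env.sense()['wrist_torque'])
for a in [(-.008,.000,2),(.03,.000,2),(.104,.000,2)]: print(a,*tool(*lip_t(*a)))
E
```

```text
[ 0.7468 -1.3394  4.0301] [0.4047 0.1225 0.0078]
(-0.008, 0.0, 2) [ 0.0003 -0.0003  0.0003] [ 0.09 -0.1   0.15]
(0.03, 0.0, 2) [ 0.0004 -0.0374  0.0088] [ 0.09 -0.1   0.15]
(0.104, 0.0, 2) [ 0.0006 -0.1095  0.0254] [ 0.09 -0.1   0.15]
```

{"op": "drive_tool", "data": {
  "rows": [
    {"tx": 0,"ty": -0.01,"tz": 0.0025,"rx": 0,"ry": 0,"rz": 0},
    {"tx": 0,"ty": -0.02,"tz": 0.0048,"rx": 0,"ry": 0,"rz": 0},
    {"tx": 0,"ty": -0.03,"tz": 0.0071,"rx": 0,"ry": 0,"rz": 0},
    {"tx": 0,"ty": -0.04,"tz": 0.0094,"rx": 0,"ry": 0,"rz": 0},
    {"tx": 0,"ty": -0.05,"tz": 0.0117,"rx": 0,"ry": 0,"rz": 0},
    {"tx": 0,"ty": -0.06,"tz": 0.014,"rx": 0,"ry": 0,"rz": 0},
    {"tx": 0,"ty": -0.07,"tz": 0.0163,"rx": 0,"ry": 0,"rz": 0},
    {"tx": 0,"ty": -0.08,"tz": 0.0186,"rx": 0,"ry": 0,"rz": 0},
    {"tx": 0,"ty": -0.09,"tz": 0.0209,"rx": 0,"ry": 0,"rz": 0},
    {"tx": 0,"ty": -0.098,"tz": 0.0228,"rx": 0,"ry": 0,"rz": 0}
  ]
}}

```text
t: 8.82
tcp_pos: [0.4755, -0.2307, 0.063]
eef_rot: [-167.2, -0.2, 6.1]
ft_force: [0.5, -2.2, 5.6]
opening: 0.0173
```

```bash
python3 - <<'E'
from h import *
print(env.sense()['ft_force'], env.sense()['wrist_torque'],env.sense()['opening'])
for a in [(.095,.000,2),(.106,.000,2)]: print(a,*tool(*lip_t(*a)))
save('wrist','w4.png',(100,0,420,240),2.4)
E
```

```text
[ 0.4859 -2.1782  5.5563] [0.3069 0.1231 0.0016] 0.017275944362337266
(0.095, 0.0, 2) [ 0.0003 -0.0026  0.0009] [ 0.16 -0.14  0.16]
(0.106, 0.0, 2) [ 0.0003 -0.0133  0.0033] [ 0.16 -0.14  0.16]
```

View pics/w4.png

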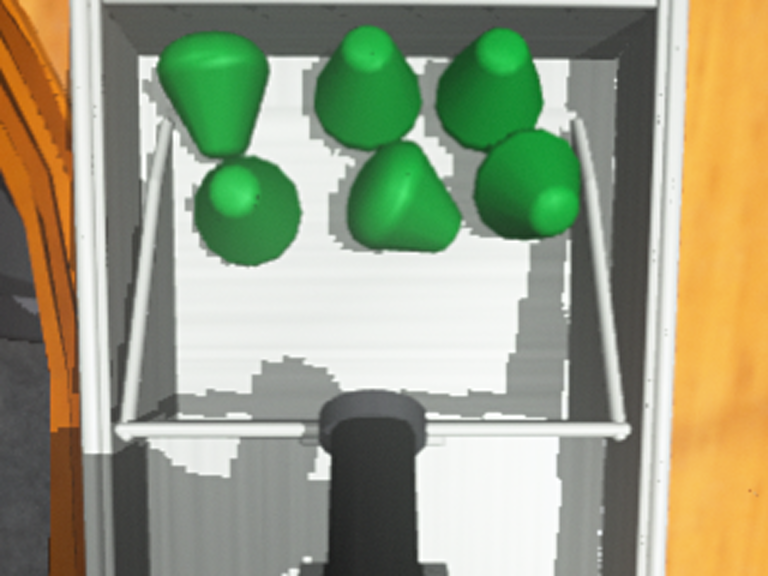

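The crop shows all six cones at or over the lip, three on the blade and three in a front row against the end wall. I'll push on to the wall.

{"op": "drive_tool", "data": {
  "rows": [
    {"tx": 0,"ty": -0.005,"tz": 0.0013,"rx": 0,"ry": 0,"rz": 0},
    {"tx": 0,"ty": -0.009,"tz": 0.0022,"rx": 0,"ry": 0,"rz": 0},
    {"tx": 0,"ty": -0.0125,"tz": 0.003,"rx": 0,"ry": 0,"rz": 0},
    {"tx": 0,"ty": -0.0125,"tz": 0.003,"rx": 0,"ry": 0,"rz": 0}
  ]
}}

```text
t: 9.38
tcp_pos: [0.4741, -0.2179, 0.0628]
eef_rot: [-167.1, -0.2, 6.1]
ft_force: [0.3, -2.5, 5.4]
opening: 0.0173
```

```bash
python3 - <<'E'
from h import *
print(env.sense()['ft_force'], env.sense()['wrist_torque'],env.sense()['opening'])
for a in [(.106,.000,2)]: print(a,*tool(*lip_t(*a)))
save('wrist','w5.png',(100,0,420,240),2.4)
E
```

```text
[ 0.3285 -2.5407  5.3893] [ 0.5047  0.0994 -0.0692] 0.017343128845062564
(0.106, 0.0, 2) [ 0.0003 -0.0009  0.0003] [ 0.12 -0.14  0.15]
```

View pics/w5.png

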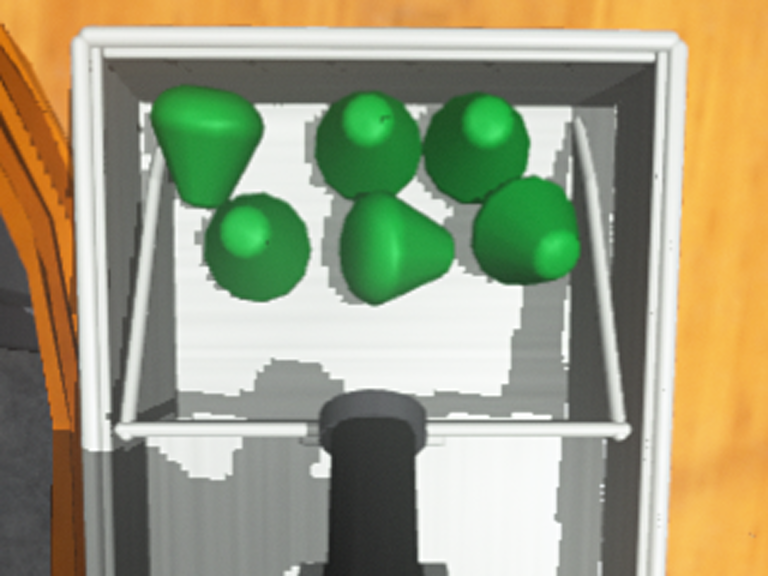

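```bash
cat >> h.py <<'E'
def back_t(by,z,pitch,yaw=90+PY):
    Rs,_=Rtool(yaw,pitch); return tgt(np.r_[PC+EY*by,z]-Rs@[.040,0,-.0765],yaw,pitch)
E
python3 - <<'E'
from h import *
print('push',*tool(*lip_t(.108,0,2)))
for pi,z,by in [(-4,.004,.0185),(-10,.004,.019),(-16,.005,.0195),(-20,.006,.0195),(-20,.05,.0195)]: print(pi,*tool(*back_t(by,z,pi)))
E
```

```text
push [ 0.0003 -0.0028  0.0007] [ 0.11 -0.14  0.15]
-4 [0.0003 0.0033 0.0023] [ 6.11 -0.13  0.16]
-10 [0.0003 0.0093 0.0055] [12.11 -0.12  0.16]
-16 [0.0002 0.0147 0.0083] [18.11 -0.11  0.17]
-20 [0.0002 0.0183 0.0101] [22.11 -0.11  0.17]
-20 [ 0.0004  0.0085 -0.0328] [22.11 -0.11  0.17]
```

{"op": "drive_tool", "data": {
  "rows": [
    {"tx": 0,"ty": -0.003,"tz": 0.0007,"rx": 0,"ry": 0,"rz": 0},
    {"tx": 0,"ty": -0.004,"tz": 0.0009,"rx": 0,"ry": 0,"rz": 0},
    {"tx": 0,"ty": 0.0005,"tz": 0.0016,"rx": 3,"ry": 0,"rz": 0},
    {"tx": 0,"ty": 0.0033,"tz": 0.0023,"rx": 6,"ry": 0,"rz": 0},
    {"tx": 0,"ty": 0.0063,"tz": 0.004,"rx": 9,"ry": 0,"rz": 0},
    {"tx": 0,"ty": 0.0093,"tz": 0.0055,"rx": 12,"ry": 0,"rz": 0},
    {"tx": 0,"ty": 0.012,"tz": 0.0069,"rx": 15,"ry": 0,"rz": 0},
    {"tx": 0,"ty": 0.0147,"tz": 0.0083,"rx": 18,"ry": 0,"rz": 0},
    {"tx": 0,"ty": 0.0183,"tz": 0.0101,"rx": 22,"ry": 0,"rz": 0},
    {"tx": 0,"ty": 0.0183,"tz": 0.0101,"rx": 22,"ry": 0,"rz": 0}
  ]
}}

```text
t: 10.68
tcp_pos: [0.474, -0.232, 0.0457]
eef_rot: [-144.7, 0.1, 6.1]
ft_force: [0.1, -0.9, -2.5]
opening: 0.0173
```

```bash
python3 - <<'E'
from h import *
print(env.sense()['ft_force'], env.sense()['wrist_torque'],env.sense()['opening'])
save('wrist','w6.png',(100,0,420,240),2.4)
E
```

```text
[ 0.0878 -0.9143 -2.4909] [-0.6814  0.0001 -0.01  ] 0.017342044906033107
```

View pics/w6.png

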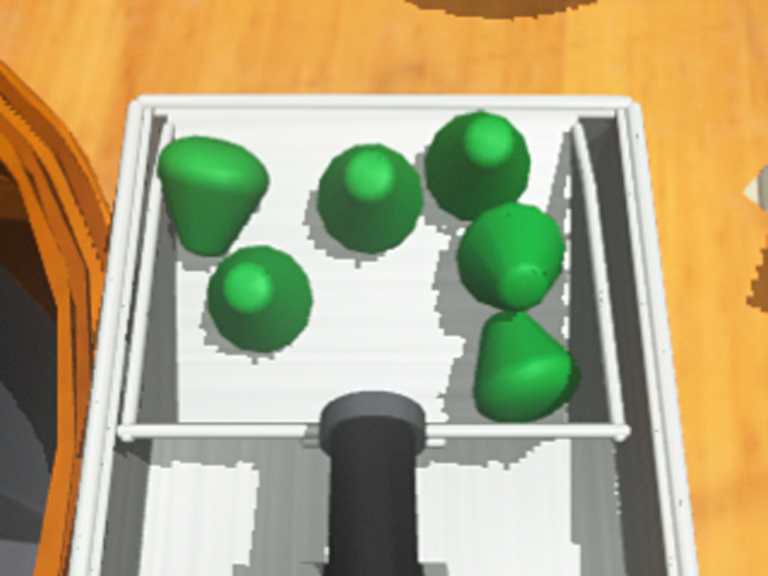

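All six cones are on the blade in the tilted scoop. Next I lift, tilt a little further so they settle back, and locate the bowl.

```bash
python3 - <<'E'
from h import *
for pi,z,by in [(-20,.045,.0),(-25,.08,-.01),(-25,.14,-.02)]: print(pi,*tool(*back_t(by,z,pi)))
im=vision.read_camera('top'); R,t,c=cam('top'); print('cam',-R.T@t)
hsv=cv2.cvtColor(im,cv2.COLOR_RGB2HSV); m=((hsv[...,0]>105)&(hsv[...,0]<125)&(hsv[...,1]>170)).astype(np.uint8)
m[:, :160]=0; m[:,240:]=0; m[:150]=0; m[250:]=0
ct=max(cv2.findContours(m,0,2)[0],key=cv2.contourArea); print(cv2.boundingRect(ct),cv2.contourArea(ct))
hull=cv2.convexHull(ct)[:,0]
W=np.array([px2w('top',p,.119)[:2] for p in hull]); print(W[::3])
cv2.imwrite('pics/bowl.png',cv2.resize(im[140:260,150:250,::-1],None,fx=5,fy=5,interpolation=cv2.INTER_CUBIC))
E
```

```text
-20 [ 0.0014 -0.0066 -0.0461] [-0.23  0.14  0.09]
-25 [ 0.0013 -0.0129 -0.0786] [4.77 0.14 0.09]
-25 [ 0.0012 -0.0394 -0.1333] [4.77 0.14 0.09]
cam [ 0.2788 -0.079   1.3213]
(171, 180, 56, 58) 2284.0
[[ 0.58    0.0534]
 [ 0.5138 -0.0127]
 [ 0.4606 -0.011 ]
 [ 0.4269  0.019 ]
 [ 0.4114  0.0628]
 [ 0.4182  0.0887]
 [ 0.446   0.1262]
 [ 0.491   0.1463]
 [ 0.5292  0.1342]
 [ 0.5759  0.0951]]
```

View pics/bowl.png

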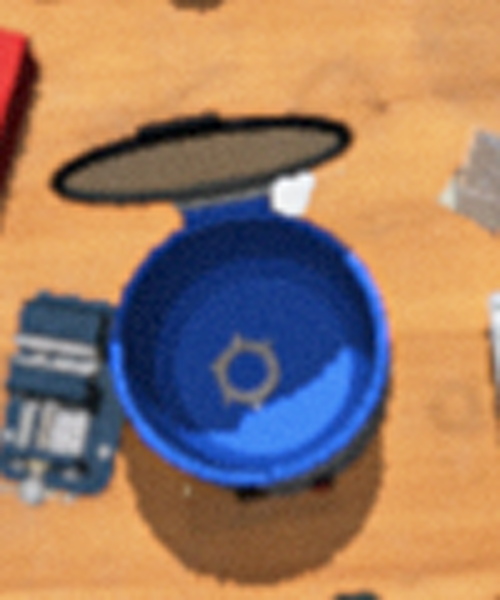

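```bash
python3 - <<'E'
from h import *
from scipy.optimize import least_squares
q=lambda x,y,z: px2w('top',(150+x/5,140+y/5),z)
print([q(*p,.119)[:2] for p in [(248,349),(108,349),(388,345),(248,212),(248,487)]])
uv=lambda X:(w2px('top',X)-[150,140])*5
# params cx,cy,yaw,lid angle; rim extremes & lid ellipse extremes
def model(p):
    cx,cy,yw,th=p; A=Ro.from_euler('z',yw,degrees=True).as_matrix(); C=np.array([cx,cy,0])
    a=np.linspace(0,2*np.pi,181)
    rim=np.array([uv(C+A@[.08*np.cos(t),.08*np.sin(t),.119]) for t in a])
    L=np.array([[.09+(-(.09)+.083*np.cos(t))*np.cos(th),.083*np.sin(t),.12+(.09-.083*np.cos(t))*np.sin(th)] for t in a])
    L=np.array([uv(C+A@l) for l in L])
    tab=uv(C+A@[.09-.19*np.cos(th),0,.12+.19*np.sin(th)])
    i,j=L[:,0].argmin(),L[:,0].argmax()
    return np.r_[rim[:,0].min()-108,rim[:,0].max()-388,rim[:,1].min()-212,rim[:,1].max()-487,L[i]-[53,183],L[j]-[352,135],L[:,1].min()-118,L[:,1].max()-202,tab-[178,120]]
s=least_squares(model,[.49,.065,8,1.75],x_scale=[.01,.01,5,.1],diff_step=1e-3); print(s.x,s.fun)
E
```

```text
[array([0.4909, 0.0623]), array([0.4944, 0.1445]), array([ 0.4897, -0.0195]), array([0.5731, 0.0607]), array([0.4103, 0.064 ])]Traceback (most recent call last):
  File "<stdin>", line 16, in <module>
    return func(*args, **kwargs)
    result = trf(vector_fun.fun, vector_fun.jac, x0, f0, J0, lb, ub, ftol, xtol,
                 gtol, max_nfev, x_scale, loss_function, tr_solver,
                 tr_options.copy(), verbose, callback=callback_wrapped)
    return trf_no_bounds(
        fun, jac, x0, f0, J0, ftol, xtol, gtol, max_nfev, x_scale,
        loss_function, tr_solver, tr_options, verbose, callback=callback)
    J = jac(x)
    self._update_jac()
    ~~~~~~~~~~~~~~~~^^
    self.J = self.jac_wrapped(xp_copy(self.x), f0=self.f)
             ~~~~~~~~~~~~~~~~^^^^^^^^^^^^^^^^^^^^^^^^^^^^
    J, dct = approx_derivative(
             ~~~~~~~~~~~~~~~~~^
        self.fun,
        ^^^^^^^^^
    ...<2 lines>...
        **self.finite_diff_options,
        ^^^^^^^^^^^^^^^^^^^^^^^^^^^
    )
    ^
    J, _nfev = _dense_difference(fun_wrapped, x0, f0, h,
               ~~~~~~~~~~~~~~~~~^^^^^^^^
[... 245 characters left out ...]
                       ^^^^^^^
    f = np.atleast_1d(self.fun(x, *self.args, **self.kwargs))
                      ~~~~~~~~^^^^^^^^^^^^^^^^^^^^^^^^^^^^^^
    return np.atleast_1d(self.fun(x))
                         ~~~~~~~~^^^
    return self.f(x, *self.args, **self.kwargs)
           ~~~~~~^^^^^^^^^^^^^^^^^^^^^^^^^^^^^^
  File "<stdin>", line 10, in model
  File "<stdin>", line 5, in <lambda>
  File "h.py", line 17, in w2px
    R,t,c=cam(name); q=R@np.array(X)+t; s=q[:2]/q[2]; s=s*(1+c['k1']*(s@s)); return (np.array(c['intrinsics'])@[s[0],s[1],1])[:2]
          ~~~^^^^^^
  File "h.py", line 7, in cam
    c=vision.get_calibration(name)
ValueError: time passes only in moves, steps and waits
```

{"op": "drive_tool", "data": {
  "rows": [
    {"tx": 0,"ty": -0.001,"tz": -0.008,"rx": 0,"ry": 0,"rz": 0},
    {"tx": 0,"ty": -0.002,"tz": -0.016,"rx": 0,"ry": 0,"rz": 0},
    {"tx": 0,"ty": -0.004,"tz": -0.03,"rx": 0,"ry": 0,"rz": 0},
    {"tx": 0,"ty": -0.007,"tz": -0.046,"rx": 0,"ry": 0,"rz": 0},
    {"tx": 0,"ty": -0.009,"tz": -0.058,"rx": 1.5,"ry": 0,"rz": 0},
    {"tx": 0,"ty": -0.011,"tz": -0.068,"rx": 3,"ry": 0,"rz": 0},
    {"tx": 0,"ty": -0.013,"tz": -0.078,"rx": 5,"ry": 0,"rz": 0},
    {"tx": 0,"ty": -0.013,"tz": -0.078,"rx": 5,"ry": 0,"rz": 0},
    {"tx": 0,"ty": -0.013,"tz": -0.078,"rx": 5,"ry": 0,"rz": 0}
  ]
}}

```text
t: 11.9
tcp_pos: [0.4787, -0.267, 0.1193]
eef_rot: [-140.1, -0.1, 6.1]
ft_force: [0.4, -0.0, -2.7]
opening: 0.0174
```

```bash
python3 - <<'E'
from h import *
print(env.sense()['ft_force'], env.sense()['joints'],env.sense()['opening'])
im=vision.read_camera('wrist')
cv2.imwrite('pics/w7.png',im[:,:,::-1])
hsv=cv2.cvtColor(im,cv2.COLOR_RGB2HSV); g=((hsv[...,0]>45)&(hsv[...,0]<85)&(hsv[...,1]>120)).astype(np.uint8)
n,l,s,c=cv2.connectedComponentsWithStats(g); print([(s[i,4],c[i]) for i in range(1,n) if s[i,4]>200])
E
```

```text
[ 0.408  -0.0065 -2.6602] [-48.1574  27.9612  71.4195  24.0364 112.861  -51.3323] 0.01741217466391006
[(np.int32(2399), array([310.5123,  89.5035])), (np.int32(1478), array([189.4932, 115.5785])), (np.int32(1397), array([317.4717, 152.7151])), (np.int32(1419), array([209.2128, 153.7555])), (np.int32(1085), array([253.929 , 149.6553]))]
```

```bash
sed -i "s/^def cam(name):/CAL={}\ndef cam(name):/; s/    c=vision.get_calibration(name)/    c=CAL.get(name) or CAL.setdefault(name,vision.get_calibration(name))/" h.py
cat >> h.py <<'E'
def dump_t(B,d,z,pitch,yaw=96.,off=0):
    "lip at distance d along heading from bowl centre, height z"
    Rs,_=Rtool(yaw,pitch); h=np.array([np.cos(np.radians(yaw)),np.sin(np.radians(yaw))])
    return tgt(np.r_[np.array(B)+h*d+off*np.array([-h[1],h[0]]),z]-Rs@[.130,0,-.0765],yaw,pitch)
E
python3 - <<'E'
from h import *
from scipy.optimize import least_squares
uv=lambda X:(w2px('top',X)-[150,140])*5
def model(p):
    cx,cy,yw,th=p; A=Ro.from_euler('z',yw,degrees=True).as_matrix(); C=np.array([cx,cy,0])
    a=np.linspace(0,2*np.pi,181)
    rim=np.array([uv(C+A@[.08*np.cos(t),.08*np.sin(t),.119]) for t in a])
    L=np.array([[.09+(-(.09)+.083*np.cos(t))*np.cos(th),.083*np.sin(t),.12+(.09-.083*np.cos(t))*np.sin(th)] for t in a])
    L=np.array([uv(C+A@l) for l in L])
    tab=uv(C+A@[.09-.19*np.cos(th),0,.12+.19*np.sin(th)])
    i,j=L[:,0].argmin(),L[:,0].argmax()
    return np.r_[rim[:,0].min()-108,rim[:,0].max()-388,rim[:,1].min()-212,rim[:,1].max()-487,L[i]-[53,183],L[j]-[352,135],L[:,1].min()-118,L[:,1].max()-202,tab-[178,120]]
s=least_squares(model,[.49,.065,8,1.75],x_scale=[.01,.01,5,.1],diff_step=1e-3); print(s.x,s.fun)
B=s.x[:2]
for a in [(-.24,.19,-25),(-.03,.19,-25),(-.03,.17,0),(-.03,.14,20),(-.03,.14,45)]: print(a,*tool(*dump_t(B,*a)),dump_t(B,*a)[1])
E
```

```text
[0.493  0.062  7.9329 1.54  ] [ 4.2472 -2.7521  0.0903 -4.6968 -0.5619  0.0148  0.5559  4.1913 -0.5229
  2.6196 -1.2238 -1.4056]
(-0.24, 0.19, -25) [ 0.0486 -0.005  -0.0883] [0.06 0.05 0.15] [ 0.5325 -0.314   0.1901]
(-0.03, 0.19, -25) [ 0.0491 -0.166   0.0465] [0.06 0.05 0.15] [ 0.5106 -0.1052  0.1901]
(-0.03, 0.17, 0) [ 0.0492 -0.2006  0.0254] [-24.94   0.02   0.16] [ 0.5092 -0.0923  0.2284]
(-0.03, 0.14, 20) [ 0.0493 -0.2276  0.036 ] [-44.94  -0.01   0.16] [ 0.5063 -0.0649  0.2377]
(-0.03, 0.14, 45) [ 0.0494 -0.2869  0.0438] [-69.94  -0.05   0.16] [ 0.501  -0.0147  0.2698]
```

```bash
python3 - <<'E'
from h import *
B=[.492,.062]
for a in [(-.25,.19,-25),(-.03,.19,-25),(-.03,.178,-10),(-.03,.165,5),(-.03,.15,15),(-.03,.14,25),(-.03,.14,35),(-.03,.14,45)]:
    T=dump_t(B,*a,yaw=84.,off=.003); print(a,*tool(*T),T[1])
E
```

```text
(-0.25, 0.19, -25) [-0.036  -0.0046 -0.0888] [0.05 7.76 9.34] [ 0.4484 -0.3237  0.1901]
(-0.03, 0.19, -25) [ 0.0103 -0.1694  0.0494] [0.05 7.76 9.34] [ 0.4714 -0.1049  0.1901]
(-0.03, 0.178, -10) [ 0.0113 -0.1882  0.0341] [-14.89   6.49  10.31] [ 0.4719 -0.1002  0.2138]
(-0.03, 0.165, 5) [ 0.0142 -0.2116  0.0272] [-29.84   5.13  11.16] [ 0.4734 -0.0865  0.2341]
(-0.03, 0.15, 15) [ 0.0171 -0.225   0.0323] [-39.8    4.18  11.67] [ 0.4748 -0.0727  0.2388]
(-0.03, 0.14, 25) [ 0.0207 -0.2423  0.0376] [-49.76   3.18  12.13] [ 0.4766 -0.0558  0.2459]
(-0.03, 0.14, 35) [ 0.0249 -0.2659  0.0394] [-59.72   2.14  12.53] [ 0.4787 -0.0362  0.2597]
(-0.03, 0.14, 45) [ 0.0295 -0.2888  0.0453] [-69.67   1.06  12.89] [ 0.4809 -0.0144  0.2698]
```

{"op": "drive_tool", "data": {
  "rows": [
    {"tx": 0,"ty": -0.012,"tz": -0.014,"rx": 0,"ry": 0,"rz": 0},
    {"tx": 0,"ty": -0.028,"tz": -0.034,"rx": 0,"ry": 0,"rz": 0},
    {"tx": 0,"ty": -0.042,"tz": -0.05,"rx": 0,"ry": 0,"rz": 0},
    {"tx": 0,"ty": -0.048,"tz": -0.053,"rx": 0,"ry": 0.5,"rz": 0.7},
    {"tx": 0.001,"ty": -0.06,"tz": -0.043,"rx": 0,"ry": 1.5,"rz": 1.5},
    {"tx": 0.002,"ty": -0.077,"tz": -0.028,"rx": 0,"ry": 2.5,"rz": 3},
    {"tx": 0.004,"ty": -0.097,"tz": -0.011,"rx": 0,"ry": 3.8,"rz": 4.5},
    {"tx": 0.006,"ty": -0.117,"tz": 0.006,"rx": 0,"ry": 5,"rz": 6},
    {"tx": 0.008,"ty": -0.137,"tz": 0.023,"rx": 0,"ry": 6.2,"rz": 7.5},
    {"tx": 0.009,"ty": -0.154,"tz": 0.037,"rx": 0,"ry": 7.2,"rz": 8.7},
    {"tx": 0.01,"ty": -0.165,"tz": 0.046,"rx": 0,"ry": 7.7,"rz": 9.3},
    {"tx": 0.01,"ty": -0.169,"tz": 0.049,"rx": 0,"ry": 7.8,"rz": 9.3},
    {"tx": 0.01,"ty": -0.169,"tz": 0.049,"rx": 0,"ry": 7.8,"rz": 9.3}
  ]
}}

```text
t: 13.58
tcp_pos: [0.4713, -0.1058, 0.19]
eef_rot: [-140.1, -0.1, -6.0]
ft_force: [0.5, -0.4, -1.8]
opening: 0.0174
```

```bash
python3 - <<'E'
from h import *
print(env.sense()['ft_force'], env.sense()['joints'],env.sense()['opening'])
save('wrist','w8.png'); 
B=[.492,.062]
a=np.linspace(0,2*np.pi,9)
print([w2px('wrist',[B[0]+.08*np.cos(t),B[1]+.08*np.sin(t),.119])*1.5 for t in a])
for a in [(-.03,.178,-10),(-.03,.165,5),(-.03,.15,15),(-.03,.14,25),(-.03,.14,35),(-.03,.14,45)]:
    T=dump_t(B,*a,yaw=84.,off=.003); print(a,*tool(*T))
E
```

```text
[ 0.4974 -0.4347 -1.7822] [-40.8153   7.6982  89.0282  33.2672 105.8765 -32.0542] 0.017354549723114454
[array([513.2839, 113.2219]), array([461.5439,  50.0854]), array([374.7773,  31.3993]), array([293.7233,  63.3466]), array([258.8401, 134.8089]), array([300.3579, 210.6215]), array([403.1056, 237.583 ]), array([494.3136, 192.8425]), array([513.2839, 113.2219])]
(-0.03, 0.178, -10) [-0.0001 -0.0199 -0.0145] [-14.94  -0.07   0.02]
(-0.03, 0.165, 5) [-0.0001 -0.0435 -0.0212] [-29.94  -0.07   0.01]
(-0.03, 0.15, 15) [-0.0001 -0.0571 -0.0159] [-39.94  -0.07   0.  ]
(-0.03, 0.14, 25) [-0.0001 -0.0747 -0.0103] [-49.94  -0.07  -0.  ]
(-0.03, 0.14, 35) [-0.0001 -0.0987 -0.0083] [-59.94  -0.07  -0.01]
(-0.03, 0.14, 45) [-0.0001 -0.1219 -0.002 ] [-69.94  -0.07  -0.01]
```

View pics/w8.png

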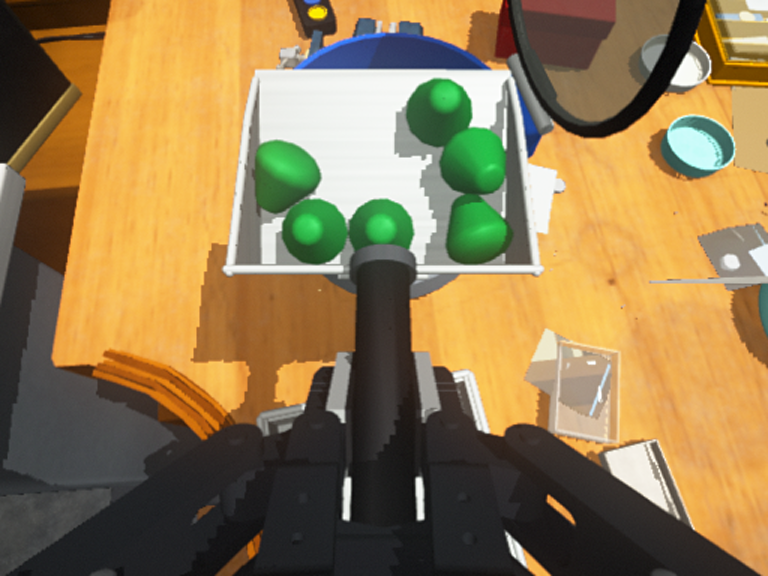

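The wrist view shows all six cones held in the blade: (440,112), (472,160), (478,230), (380,228), (314,231) and (287,176). The bowl's far rim is just beyond the lip at v≈35, so I can tip.

{"op": "drive_tool", "data": {
  "rows": [
    {"tx": 0,"ty": -0.01,"tz": -0.007,"rx": -7.5,"ry": 0,"rz": 0},
    {"tx": 0,"ty": -0.02,"tz": -0.0145,"rx": -15,"ry": 0,"rz": 0},
    {"tx": 0,"ty": -0.032,"tz": -0.018,"rx": -22.5,"ry": 0,"rz": 0},
    {"tx": 0,"ty": -0.0435,"tz": -0.021,"rx": -30,"ry": 0,"rz": 0},
    {"tx": 0,"ty": -0.05,"tz": -0.0185,"rx": -35,"ry": 0,"rz": 0},
    {"tx": 0,"ty": -0.057,"tz": -0.016,"rx": -40,"ry": 0,"rz": 0},
    {"tx": 0,"ty": -0.063,"tz": -0.014,"rx": -43.5,"ry": 0,"rz": 0},
    {"tx": 0,"ty": -0.0685,"tz": -0.012,"rx": -46.5,"ry": 0,"rz": 0},
    {"tx": 0,"ty": -0.075,"tz": -0.0103,"rx": -50,"ry": 0,"rz": 0},
    {"tx": 0,"ty": -0.082,"tz": -0.0097,"rx": -53,"ry": 0,"rz": 0},
    {"tx": 0,"ty": -0.09,"tz": -0.009,"rx": -56.5,"ry": 0,"rz": 0},
    {"tx": 0,"ty": -0.0985,"tz": -0.0083,"rx": -60,"ry": 0,"rz": 0},
    {"tx": 0,"ty": -0.11,"tz": -0.005,"rx": -65,"ry": 0,"rz": 0},
    {"tx": 0,"ty": -0.122,"tz": -0.002,"rx": -70,"ry": 0,"rz": 0},
    {"tx": 0,"ty": -0.122,"tz": -0.002,"rx": -70,"ry": 0,"rz": 0},
    {"tx": 0,"ty": -0.122,"tz": -0.002,"rx": -70,"ry": 0,"rz": 0}
  ]
}}

```text
t: 15.62
tcp_pos: [0.481, -0.0141, 0.2698]
eef_rot: [150.1, -0.0, -6.0]
ft_force: [-0.1, -0.9, -2.1]
opening: 0.0174
```

```bash
python3 - <<'E'
from h import *
print(env.sense()['ft_force'], env.sense()['joints'],env.sense()['opening'])
a=vision.read_camera('wrist'); 
b=vision.read_camera('top')[120:270,150:350]
b=cv2.resize(b,(512,384))
cv2.imwrite('pics/d1.png',cv2.resize(np.vstack([a,b])[:,:,::-1],None,fx=.78,fy=.78))
E
```

```text
[-0.1044 -0.8992 -2.0523] [ 10.2018   1.1208  83.1499 -29.4731 103.0101  11.3354] 0.017405149148704266
```

View pics/d1.png

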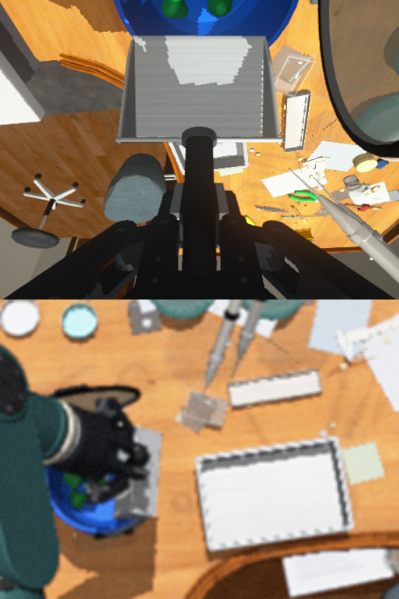

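The scoop and pan are empty and the cones are in the bowl. I'll back off, level the scoop and carry it back to its free spot on the bench.

```bash
python3 - <<'E'
from h import *
B=[.492,.062]
for a in [(-.05,.19,10),(-.08,.19,0),(-.30,.19,0)]:
    T=dump_t(B,*a,yaw=84.,off=.003); print(a,*tool(*T))
E
```

```text
(-0.05, 0.19, 10) [0.0002 0.0738 0.0435] [34.97 -0.05 -0.11]
(-0.08, 0.19, 0) [0.0003 0.0998 0.0826] [44.97 -0.06 -0.11]
(-0.3, 0.19, 0) [0.0006 0.2904 0.1925] [44.97 -0.06 -0.11]
```

{"op": "drive_tool", "data": {
  "rows": [
    {"tx": 0,"ty": 0.01,"tz": 0.0,"rx": 4,"ry": 0,"rz": 0},
    {"tx": 0,"ty": 0.03,"tz": 0.013,"rx": 14,"ry": 0,"rz": 0},
    {"tx": 0,"ty": 0.052,"tz": 0.028,"rx": 24,"ry": 0,"rz": 0},
    {"tx": 0,"ty": 0.074,"tz": 0.0435,"rx": 35,"ry": 0,"rz": 0},
    {"tx": 0,"ty": 0.1,"tz": 0.0826,"rx": 45,"ry": 0,"rz": 0},
    {"tx": 0,"ty": 0.148,"tz": 0.11,"rx": 45,"ry": 0,"rz": 0},
    {"tx": 0,"ty": 0.196,"tz": 0.138,"rx": 45,"ry": 0,"rz": 0},
    {"tx": 0,"ty": 0.244,"tz": 0.166,"rx": 45,"ry": 0,"rz": 0},
    {"tx": 0,"ty": 0.29,"tz": 0.1925,"rx": 45,"ry": 0,"rz": 0},
    {"tx": 0,"ty": 0.29,"tz": 0.1925,"rx": 45,"ry": 0,"rz": 0}
  ]
}}

```text
t: 16.98
tcp_pos: [0.4426, -0.3642, 0.2471]
eef_rot: [-165.1, 0.0, -6.4]
ft_force: [0.1, 1.0, -2.1]
opening: 0.0175
```

```bash
python3 - <<'E'
from h import *
print(env.sense()['ft_force'], env.sense()['joints'],env.sense()['opening'])
for z in (.2,.09,.079,.0765,.075): print(z,*tool(*tgt([.499,-.494,z],20.)))
im=vision.read_camera('top')
hsv=cv2.cvtColor(im,cv2.COLOR_RGB2HSV); g=((hsv[...,0]>45)&(hsv[...,0]<85)&(hsv[...,1]>120)).astype(np.uint8)
n,l,s,c=cv2.connectedComponentsWithStats(g); print([(s[i,4],c[i],px2w('top',c[i],.06)[:2]) for i in range(1,n) if s[i,4]>10])
for d in vision.masks_of('top','cone')[:8]: ys,xs=np.nonzero(d['mask']); print(d['score'],len(xs),px2w('top',(xs.mean(),ys.mean()),.06))
E
```

```text
[ 0.1434  1.0134 -2.1009] [-51.1233  14.327   67.2814  11.1217 108.6951 -42.076 ] 0.017506621638893858
0.2 [0.075  0.1332 0.0319] [ 0.08 16.44 61.42]
0.09 [0.075  0.1615 0.1382] [ 0.08 16.44 61.42]
0.079 [0.075  0.1644 0.1488] [ 0.08 16.44 61.42]
0.0765 [0.075  0.165  0.1512] [ 0.08 16.44 61.42]
0.075 [0.075  0.1654 0.1527] [ 0.08 16.44 61.42]
[(np.int32(62), array([366.7258, 135.9677]), array([ 0.7174, -0.4704])), (np.int32(65), array([374.0615, 140.1385]), array([ 0.7024, -0.4929])), (np.int32(98), array([208.4388, 204.5612]), array([0.5164, 0.0417])), (np.int32(106), array([187.4151, 214.6509]), array([0.4879, 0.1069])), (np.int32(47), array([198.6596, 213.1915]), array([0.4909, 0.0723])), (np.int32(50), array([211.12, 222.94]), array([0.4593, 0.0349])), (np.int32(24), array([116.    , 235.2917]), array([0.433 , 0.3288]))]
0.49 71 [0.4895 0.0716 0.06  ]
0.48 64 [0.5075 0.028  0.06  ]
0.45 58 [0.459  0.0346 0.06  ]
0.42 73 [0.5262 0.0529 0.06  ]
0.41 75 [0.472  0.1037 0.06  ]
```

{"op": "drive_tool", "data": {
  "rows": [
    {"tx": 0.009,"ty": 0.017,"tz": 0.004,"rx": 0,"ry": 2,"rz": 7.7},
    {"tx": 0.019,"ty": 0.033,"tz": 0.008,"rx": 0,"ry": 4.1,"rz": 15.4},
    {"tx": 0.028,"ty": 0.05,"tz": 0.012,"rx": 0,"ry": 6.2,"rz": 23},
    {"tx": 0.038,"ty": 0.067,"tz": 0.016,"rx": 0,"ry": 8.2,"rz": 30.7},
    {"tx": 0.047,"ty": 0.083,"tz": 0.02,"rx": 0,"ry": 10.3,"rz": 38.4},
    {"tx": 0.056,"ty": 0.1,"tz": 0.024,"rx": 0,"ry": 12.3,"rz": 46},
    {"tx": 0.066,"ty": 0.117,"tz": 0.028,"rx": 0,"ry": 14.4,"rz": 53.7},
    {"tx": 0.075,"ty": 0.133,"tz": 0.032,"rx": 0,"ry": 16.4,"rz": 61.4},
    {"tx": 0.075,"ty": 0.147,"tz": 0.085,"rx": 0.1,"ry": 16.4,"rz": 61.4},
    {"tx": 0.075,"ty": 0.161,"tz": 0.136,"rx": 0.1,"ry": 16.4,"rz": 61.4},
    {"tx": 0.075,"ty": 0.1635,"tz": 0.1455,"rx": 0.1,"ry": 16.4,"rz": 61.4},
    {"tx": 0.075,"ty": 0.1645,"tz": 0.149,"rx": 0.1,"ry": 16.4,"rz": 61.4},
    {"tx": 0.075,"ty": 0.165,"tz": 0.151,"rx": 0.1,"ry": 16.4,"rz": 61.4},
    {"tx": 0.075,"ty": 0.165,"tz": 0.151,"rx": 0.1,"ry": 16.4,"rz": 61.4}
  ]
}}

```text
t: 18.82
tcp_pos: [0.5077, -0.4881, 0.0628]
eef_rot: [-164.8, -0.2, -69.6]
ft_force: [0.3, -0.1, -1.3]
opening: 0.0172
```

```bash
python3 - <<'E'
from h import *
s=env.sense(); R,p=pose(); print(s['ft_force'], s['wrist_torque'],s['opening'],p-R[:,2]*.0187,s['eef_rot'])
E
```

```text
[ 0.311  -0.1002 -1.2963] [-0.1123  0.2998 -0.0421] 0.017246290287454006 [ 0.5031 -0.4898  0.0809] [-164.828    -0.2077  -69.5505]
```

{"op": "drive_tool", "data": {
  "rows": [
    {"tx": 0,"ty": 0,"tz": 0,"rx": 0,"ry": 0,"rz": 0},
    {"tx": 0,"ty": 0.0005,"tz": 0.002,"rx": 0,"ry": 0,"rz": 0},
    {"tx": 0,"ty": 0.001,"tz": 0.004,"rx": 0,"ry": 0,"rz": 0},
    {"tx": 0,"ty": 0.001,"tz": 0.004,"rx": 0,"ry": 0,"rz": 0}
  ]
}}

```text
t: 19.32
tcp_pos: [0.5071, -0.4874, 0.0572]
eef_rot: [-164.9, -0.0, -69.6]
ft_force: [-2.6, 1.0, 3.7]
opening: 0.0172
```

```bash
python3 - <<'E'
from h import *
s=env.sense(); R,p=pose(); print(s['ft_force'], s['wrist_torque'],s['opening'],p-R[:,2]*.0187,s['eef_rot'])
E
```

```text
[-2.6002  1.0423  3.74  ] [0.1829 0.2466 0.1358] 0.017154441158876717 [ 0.5026 -0.4891  0.0752] [-164.8506   -0.0434  -69.5571]
```

{"op": "drive_tool", "data": {
  "rows": [
    {"tx": 0,"ty": 0,"tz": -0.001,"rx": 0,"ry": 0,"rz": 0},
    {"tx": 0,"ty": 0,"tz": -0.001,"rx": 0,"ry": 0,"rz": 0},
    {"tx": 0,"ty": 0,"tz": -0.001,"rx": 0,"ry": 0,"rz": 0},
    {"tx": 0,"ty": 0,"tz": -0.001,"rx": 0,"ry": 0,"rz": 0},
    {"tx": 0,"ty": 0,"tz": -0.001,"rx": 0,"ry": 0,"rz": 0},
    {"tx": 0,"ty": 0,"tz": -0.03,"rx": 0,"ry": 0,"rz": 0},
    {"tx": 0,"ty": 0,"tz": -0.08,"rx": 0,"ry": 0,"rz": 0},
    {"tx": 0,"ty": 0,"tz": -0.14,"rx": 0,"ry": 0,"rz": 0},
    {"tx": 0,"ty": 0,"tz": -0.14,"rx": 0,"ry": 0,"rz": 0}
  ],
  "claw": 0
}}

```text
t: 20.45
tcp_pos: [0.4737, -0.5031, 0.1998]
eef_rot: [-164.7, -0.8, -69.6]
ft_force: [-0.4, 0.5, 0.1]
opening: 0.0853
```

```bash
python3 - <<'E'
from h import *
s=env.sense(); R,p=pose(); print(s['ft_force'],s['opening'],p,s['joints'])
b=vision.read_camera('top')[100:260,150:410]; a=vision.read_camera('wrist')
cv2.imwrite('pics/e1.png',np.vstack([cv2.resize(b,(520,320)),cv2.resize(a[60:300,80:470],(455,280))[:, :455] if 0 else cv2.resize(a[60:300],(520,244))])[:,:,::-1])
# lid fit at hinge: candidate lid positions (bowl C .492,.062, yaw 8)
A=Ro.from_euler('z',8,degrees=True).as_matrix(); C=np.array([.492,.062,0])
for th in (1.54,): print('lid top centre',C+A@[.09-.18*np.cos(th),0,.12+.18*np.sin(th)])
for th in ['lid_tab','lid']: print(th,find('top',th,1))
vision.read_camera('scene')
for th in ['lid_tab','lid']: print(th,find('scene',th,1))
E
```

```text
[-0.3683  0.5499  0.0997] 0.08531664220393587 [ 0.4737 -0.5031  0.1998] [-58.3961  19.4944  66.1901  14.8371  90.4801  11.7625]
lid top centre [0.5756 0.0738 0.2999]
lid_tab [(0.8, array([0.577, 0.075, 0.234]))]
lid [(0.79, array([0.578, 0.077, 0.233]))]
lid_tab [(0.62, array([0.576, 0.071, 0.214]))]
lid [(0.74, array([0.576, 0.066, 0.213]))]
```

View pics/e1.png

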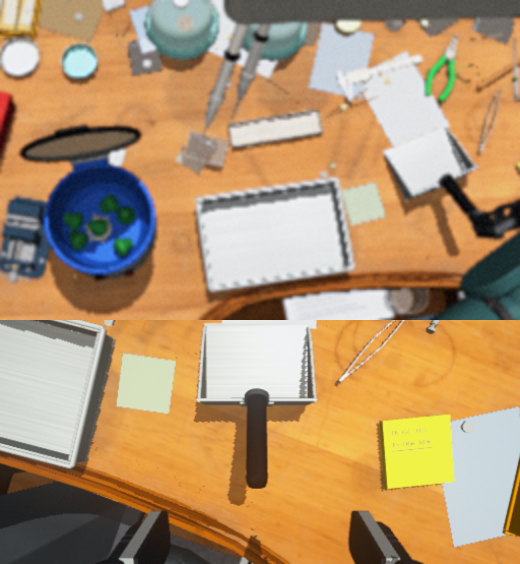

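The top view shows all six cones in the bowl, the pan empty and the scoop flat and released at (430,165). The lid is near vertical at (80,145). That used my last picture, so the remaining checks are by numbers.

```bash
cat > lid.py <<'E'
from h import *
C=np.array([.492,.062,0]); A=Ro.from_euler('z',8,degrees=True).as_matrix(); H=C+A@[.09,0,.12]
Rd=Ro.from_euler('xyz',[180,0,-82],degrees=True).as_matrix()
def lidp(th,r=.15,gap=0.,half=.011):
    n=np.array([np.sin(th),0,np.cos(th)]); return H+A@(r*np.array([-np.cos(th),0,np.sin(th)])+n*(.006+gap)+np.array([half*np.sin(th),0,0]))
E
python3 - <<'E'
from lid import *
for P in [[.42,-.30,.33],[.42,-.1,.36],[.45,.07,.37],[.66,.09,.37],[.66,.088,.275]]: print(P,*tool(Rd,P))
print(lidp(1.54,gap=.0))
E
```

```text
[0.42, -0.3, 0.33] [-0.2054 -0.0562 -0.1304] [-14.97   1.9   12.36]
[0.42, -0.1, 0.36] [-0.3929 -0.1313 -0.1403] [-14.97   1.9   12.36]
[0.45, 0.07, 0.37] [-0.5417 -0.2183 -0.1266] [-14.97   1.9   12.36]
[0.66, 0.09, 0.37] [-0.487  -0.4151 -0.0739] [-14.97   1.9   12.36]
[0.66, 0.088, 0.275] [-0.4847 -0.3897  0.0176] [-14.97   1.9   12.36]
[0.5934 0.0762 0.2701]
```

{"op": "drive_tool", "data": {
  "rows": [
    {"tx": -0.02,"ty": -0.014,"tz": -0.04,"rx": -3,"ry": 0.4,"rz": 2.5},
    {"tx": -0.06,"ty": -0.022,"tz": -0.075,"rx": -6,"ry": 0.8,"rz": 5},
    {"tx": -0.105,"ty": -0.033,"tz": -0.1,"rx": -9,"ry": 1.1,"rz": 7.5},
    {"tx": -0.155,"ty": -0.045,"tz": -0.118,"rx": -12,"ry": 1.5,"rz": 10},
    {"tx": -0.205,"ty": -0.056,"tz": -0.13,"rx": -15,"ry": 1.9,"rz": 12.4},
    {"tx": -0.252,"ty": -0.075,"tz": -0.133,"rx": -15,"ry": 1.9,"rz": 12.4},
    {"tx": -0.299,"ty": -0.094,"tz": -0.136,"rx": -15,"ry": 1.9,"rz": 12.4},
    {"tx": -0.346,"ty": -0.113,"tz": -0.138,"rx": -15,"ry": 1.9,"rz": 12.4},
    {"tx": -0.393,"ty": -0.131,"tz": -0.14,"rx": -15,"ry": 1.9,"rz": 12.4},
    {"tx": -0.43,"ty": -0.153,"tz": -0.137,"rx": -15,"ry": 1.9,"rz": 12.4},
    {"tx": -0.467,"ty": -0.175,"tz": -0.133,"rx": -15,"ry": 1.9,"rz": 12.4},
    {"tx": -0.505,"ty": -0.197,"tz": -0.13,"rx": -15,"ry": 1.9,"rz": 12.4},
    {"tx": -0.542,"ty": -0.218,"tz": -0.127,"rx": -15,"ry": 1.9,"rz": 12.4},
    {"tx": -0.531,"ty": -0.258,"tz": -0.116,"rx": -15,"ry": 1.9,"rz": 12.4},
    {"tx": -0.52,"ty": -0.297,"tz": -0.106,"rx": -15,"ry": 1.9,"rz": 12.4},
    {"tx": -0.509,"ty": -0.336,"tz": -0.095,"rx": -15,"ry": 1.9,"rz": 12.4},
    {"tx": -0.498,"ty": -0.376,"tz": -0.084,"rx": -15,"ry": 1.9,"rz": 12.4},
    {"tx": -0.487,"ty": -0.415,"tz": -0.074,"rx": -15,"ry": 1.9,"rz": 12.4},
    {"tx": -0.487,"ty": -0.415,"tz": -0.074,"rx": -15,"ry": 1.9,"rz": 12.4},
    {"tx": -0.487,"ty": -0.415,"tz": -0.074,"rx": -15,"ry": 1.9,"rz": 12.4}
  ],
  "claw": 1
}}

```text
t: 23.3
tcp_pos: [0.6596, 0.0898, 0.3699]
eef_rot: [179.9, -0.2, -82.0]
ft_force: [0.7, -0.4, -0.4]
opening: -0.0
```

```bash
python3 - <<'E'
from lid import *
s=env.sense(); print(s['ft_force'],s['opening'],s['joints'])
print(*tool(Rd,[.66,.088,.275]),*tool(Rd,[.63,.083,.273]))
for th in [1.54,1.4,1.25,1.1,.95,.8,.65,.5,.4,.3,.2,.1,0.,]: print(th,*tool(Rd,lidp(th)))
vision.read_camera('top')
for th in ['lid_tab','lid']: print(th,find('top',th,1))
E
```

```text
[ 0.6737 -0.4067 -0.3946] -1.467127345842505e-05 [  2.9697  22.2243  42.0208  -0.2189 115.8121  84.9179]
[ 0.0015 -0.0002  0.0949] [ 0.07 -0.19 -0.04] [0.0023 0.0302 0.097 ] [ 0.07 -0.19 -0.04]
1.54 [0.0039 0.0674 0.0999] [ 0.07 -0.19 -0.04]
1.4 [0.0039 0.0885 0.1012] [ 0.07 -0.19 -0.04]
1.25 [0.0039 0.1109 0.1058] [ 0.07 -0.19 -0.04]
1.1 [0.0039 0.1326 0.1137] [ 0.07 -0.19 -0.04]
0.95 [0.0039 0.1531 0.1246] [ 0.07 -0.19 -0.04]
0.8 [0.0038 0.172  0.1384] [ 0.07 -0.19 -0.04]
0.65 [0.0038 0.1888 0.1546] [ 0.07 -0.19 -0.04]
0.5 [0.0038 0.2031 0.173 ] [ 0.07 -0.19 -0.04]
0.4 [0.0037 0.2112 0.1863] [ 0.07 -0.19 -0.04]
0.3 [0.0037 0.2179 0.2002] [ 0.07 -0.19 -0.04]
0.2 [0.0036 0.2232 0.2145] [ 0.07 -0.19 -0.04]
0.1 [0.0036 0.2271 0.2293] [ 0.07 -0.19 -0.04]
0.0 [0.0035 0.2296 0.2442] [ 0.07 -0.19 -0.04]
lid_tab [(0.83, array([0.579, 0.05 , 0.231]))]
lid []
```

{"op": "drive_tool", "data": {
  "rows": [
    {"tx": 0.002,"ty": 0.01,"tz": 0.05,"rx": 0,"ry": 0,"rz": 0},
    {"tx": 0.003,"ty": 0.02,"tz": 0.097,"rx": 0,"ry": 0,"rz": 0},
    {"tx": 0.004,"ty": 0.045,"tz": 0.1,"rx": 0,"ry": 0,"rz": 0},
    {"tx": 0.004,"ty": 0.058,"tz": 0.1,"rx": 0,"ry": 0,"rz": 0},
    {"tx": 0.004,"ty": 0.067,"tz": 0.1,"rx": 0,"ry": 0,"rz": 0},
    {"tx": 0.004,"ty": 0.078,"tz": 0.1,"rx": 0,"ry": 0,"rz": 0},
    {"tx": 0.004,"ty": 0.0885,"tz": 0.101,"rx": 0,"ry": 0,"rz": 0},
    {"tx": 0.004,"ty": 0.1,"tz": 0.103,"rx": 0,"ry": 0,"rz": 0},
    {"tx": 0.004,"ty": 0.111,"tz": 0.106,"rx": 0,"ry": 0,"rz": 0},
    {"tx": 0.004,"ty": 0.1325,"tz": 0.114,"rx": 0,"ry": 0,"rz": 0},
    {"tx": 0.004,"ty": 0.153,"tz": 0.1245,"rx": 0,"ry": 0,"rz": 0},
    {"tx": 0.004,"ty": 0.172,"tz": 0.138,"rx": 0,"ry": 0,"rz": 0},
    {"tx": 0.004,"ty": 0.189,"tz": 0.1545,"rx": 0,"ry": 0,"rz": 0},
    {"tx": 0.004,"ty": 0.203,"tz": 0.173,"rx": 0,"ry": 0,"rz": 0},
    {"tx": 0.004,"ty": 0.211,"tz": 0.186,"rx": 0,"ry": 0,"rz": 0},
    {"tx": 0.004,"ty": 0.218,"tz": 0.2,"rx": 0,"ry": 0,"rz": 0},
    {"tx": 0.004,"ty": 0.223,"tz": 0.2145,"rx": 0,"ry": 0,"rz": 0},
    {"tx": 0.004,"ty": 0.223,"tz": 0.2145,"rx": 0,"ry": 0,"rz": 0}
  ]
}}

```text
t: 25.7
tcp_pos: [0.4385, 0.054, 0.1544]
eef_rot: [179.8, -0.2, -82.1]
ft_force: [-0.9, 0.3, -0.7]
opening: 0.0002
```

```bash
python3 - <<'E'
from lid import *
s=env.sense(); print(s['ft_force'],s['opening'],s['tcp_pos'])
for th in [.2,.1,0.]: print(th,*tool(Rd,lidp(th)))
vision.read_camera('scene')
for th in ['lid_tab','lid']: print(th,find('scene',th,1))
E
```

```text
[-0.8935  0.3186 -0.742 ] 0.00017322461739590863 [0.4385 0.054  0.1544]
0.2 [-0.0005 -0.0004 -0.0013] [ 0.17 -0.18 -0.07]
0.1 [-0.0005  0.0035  0.0135] [ 0.17 -0.18 -0.07]
0.0 [-0.0006  0.0059  0.0284] [ 0.17 -0.18 -0.07]
lid_tab [(0.83, array([0.487, 0.05 , 0.142]))]
lid [(0.77, array([0.49 , 0.045, 0.14 ]))]
```

{"op": "drive_tool", "data": {
  "rows": [
    {"tx": 0,"ty": 0.002,"tz": 0.007,"rx": 0,"ry": 0,"rz": 0},
    {"tx": 0,"ty": 0.0035,"tz": 0.0135,"rx": 0,"ry": 0,"rz": 0},
    {"tx": 0,"ty": 0.005,"tz": 0.02,"rx": 0,"ry": 0,"rz": 0},
    {"tx": 0,"ty": 0.006,"tz": 0.026,"rx": 0,"ry": 0,"rz": 0},
    {"tx": 0,"ty": 0.006,"tz": 0.029,"rx": 0,"ry": 0,"rz": 0},
    {"tx": 0,"ty": 0.006,"tz": 0.029,"rx": 0,"ry": 0,"rz": 0}
  ]
}}

```text
t: 26.6
tcp_pos: [0.4337, 0.0531, 0.1267]
eef_rot: [180.0, -0.2, -82.1]
ft_force: [-0.3, -0.3, -0.1]
opening: -0.0004
```

{"op": "drive_tool", "data": {
  "rows": [
    {"tx": 0,"ty": 0,"tz": 0.002,"rx": 0,"ry": 0,"rz": 0},
    {"tx": 0,"ty": 0,"tz": 0.004,"rx": 0,"ry": 0,"rz": 0},
    {"tx": 0,"ty": 0,"tz": 0.004,"rx": 0,"ry": 0,"rz": 0}
  ]
}}

```text
t: 26.98
tcp_pos: [0.4342, 0.0531, 0.1249]
eef_rot: [-179.9, -0.2, -82.1]
ft_force: [-2.7, -0.3, 7.7]
opening: 0.0002
```

The lid has bottomed out: 7.7 N with the fingertip at z = 0.125, which is the top of a shut lid. I'll retract up and check.

{"op": "drive_tool", "data": {
  "rows": [
    {"tx": 0,"ty": 0,"tz": -0.005,"rx": 0,"ry": 0,"rz": 0},
    {"tx": 0,"ty": 0.02,"tz": -0.05,"rx": 0,"ry": 0,"rz": 0},
    {"tx": 0,"ty": 0.06,"tz": -0.09,"rx": 0,"ry": 0,"rz": 0},
    {"tx": 0,"ty": 0.11,"tz": -0.12,"rx": 0,"ry": 0,"rz": 0},
    {"tx": 0,"ty": 0.11,"tz": -0.12,"rx": 0,"ry": 0,"rz": 0},
    {"tx": 0,"ty": 0.11,"tz": -0.12,"rx": 0,"ry": 0,"rz": 0}
  ]
}}

```text
t: 27.72
tcp_pos: [0.3252, 0.0384, 0.2428]
eef_rot: [-179.9, -0.2, -82.1]
ft_force: [-0.1, 1.4, 0.1]
opening: 0.0004
```

```bash
python3 - <<'E'
from lid import *
s=env.sense(); print(s['ft_force'],s['tcp_pos'],s['t'])
im=vision.read_camera('scene')
for th in ['lid_tab','lid']: print(th,find('scene',th,1))
im=vision.read_camera('wrist')
for th in ['lid_tab','lid']: print('wrist',th,find('wrist',th,1))
m=vision.masks_of('wrist','lid')
if m:
    mm=m[0]['mask'].astype(np.uint8); print(cv2.boundingRect(mm)); a=np.linspace(0,2*np.pi,60)
    for th in (0,.06,.12):
        P=np.array([w2px('wrist',H+A@[(-.09+.083*np.cos(t))*np.cos(th),.083*np.sin(t),.005+(.09-.083*np.cos(t))*np.sin(th)]) for t in a]); print(th,P.min(0),P.max(0))
im=vision.read_camera('top')
for th,z in [('oil_stand',.02),('tool_tray',.01),('clear_tray',.016),('scoop',.03)]:
  for d in vision.masks_of('top',th)[:1]:
    c=max(cv2.findContours(d['mask'].astype(np.uint8),0,2)[0],key=cv2.contourArea); print(th,px2w('top',cv2.minAreaRect(c)[0],z)[:2])
for d in vision.masks_of('top','lid')[:1]: print('lid top',cv2.boundingRect(d['mask'].astype(np.uint8)))
hsv=cv2.cvtColor(im,cv2.COLOR_RGB2HSV); g=((hsv[...,0]>45)&(hsv[...,0]<85)&(hsv[...,1]>100)).astype(np.uint8)
n,l,s,c=cv2.connectedComponentsWithStats(g); print([(s[i,4],c[i]) for i in range(1,n) if s[i,4]>10])
E
```

```text
[-0.1398  1.4308  0.1203] [0.3252 0.0384 0.2428] 27.725
lid_tab [(0.94, array([0.489, 0.058, 0.122]))]
lid [(0.57, array([0.487, 0.053, 0.12 ]))]
wrist lid_tab []
wrist lid [(0.85, array([0.444, 0.057, 0.125]))]
(148, 0, 214, 99)
0 [ 137.7376 -194.0402] [371.2914  79.2337]
0.06 [ 135.1469 -194.6194] [373.8952  78.5554]
0.12 [ 132.3978 -195.2495] [376.6556  76.9165]
oil_stand [0.4393 0.3278]
tool_tray [ 0.6495 -0.213 ]
clear_tray [0.5141 0.0752]
scoop [ 0.5449 -0.4697]
lid top (170, 176, 59, 61)
[(np.int32(14), array([308.7857,  16.7857])), (np.int32(64), array([366.625 , 136.3125])), (np.int32(66), array([374.    , 140.2424])), (np.int32(34), array([116.1471, 235.3235]))]
```

```bash
python3 -c "
from station import env
print(env.finish_job())"
```

```text
the job is handed in; nothing more can be done
None
```

I scooped all six cones out of the pan in one pass and tipped them into the bowl. I then laid the scoop flat near where it started, swung the lid shut with the closed fingers, and handed the job in at about 28 s of the 72 s allowed.

**What the last checks showed**
- **Cones:** before the lid was closed, the top view showed all six in the bowl and the pan empty. After closing, no green was left in the pan or on the bench around it.
- **Lid:** it stopped firmly at 7.7 N with the fingertip at z = 0.125 m, the height of a shut lid's top. The scene camera then placed the lid's surface at z ≈ 0.12 m, so it is shut.
- **Scoop:** it was released at the height where I first gripped it, and the pictures show it lying flat.
- **Oil stand and tool tray:** both measured within about 6 mm of where they started.
- **Robot:** the arm finished clear of everything.

**Checks that failed or disagreed**
- **Clear tray:** the last search for it picked out the lid instead, so its final position was not measured. The arm never went near it.
- **Lid tab:** the wrist camera did not find it in the last look. Only the scene camera did.
- **Last view:** I had used all 12 pictures by then, so the shut lid was checked only by numbers and not seen in a picture.

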